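# Drift a swing strap into line and bolt it down

## Robot

A 6-joint arm with a two-finger parallel gripper is mounted at the origin on the work surface. World frame = base frame: x ahead of the robot, y to its left, z up, the work surface at z = 0. Lengths are in mm, angles in rad, forces in N, time in s.
With the tool pointing down it reaches from about 275 to 1000 mm from the base axis. Payload 8.4 kg.
Tool frame: the origin (TCP) lies at the very end of the fingers, on their centre line; the grasp point (between the pads) lies 19 mm behind it (r.tcp_to_grasp is the distance from the TCP to the grasp point, in mm); z points along the fingers, y is the line along which they close (so a half turn about z gives the same grasp; the last joint's range is limited). The gripper opens to 85 mm and grips with 20 to 120 N. Pads are 22 mm wide; open, the fingers measure 114 mm over their backs; the gripper's body (76 mm by 85 mm) begins 54 mm behind the grasp point. The pads swing forward as they close: fully open they stand 13 mm farther back than shut.
Start: joints at [-1.304, 0.353, 1.633, -0, 1.155, -0.002], TCP at [165.983, -602.559, 231.281] pointing down, gripper open.
Joint ranges: [-2.63, 2.63], [-0.92, 2.1], [0.06, 2.66], [-1.3, 4.44], [0, 2.69], [-3.02, 3.02]. Speed limits (rad/s): [2.22, 2.22, 2.79, 3.14, 3.14, 3.14].

## Interface

Orientations are given as [roll, pitch, yaw] about the fixed x, y, z axes, in that order (R = Rz(yaw) Ry(pitch) Rx(roll)).
In Python, from rig import r gives the robot as it stands. The module is installed in compiled form; this text tells all that it offers.
- The arm moves only by the tool play_rows, never from a script. Its argument "rows" is a list of rows, each an object with "dp": the shift along the tool's x, y, z in units of 40 mm (1.0 is 40 mm), a list of three; "turn": the turn, a rotation vector about the tool's x, y, z in units of 6 degrees (1.0 is 6 degrees), a list of three; "fingers": the closure, from 0 (fully open) to 1 (shut). In form: [{"dp": [tx, ty, tz], "turn": [wx, wy, wz], "fingers": fingers}, ...]. A call has 1 to 5 rows; each row shifts and turns the commanded pose from where the row before left it, along the tool's axes as they then stand; what a row does not reach is not made up. A row lasts 1/12 s, in which the tool goes at most 41.7 mm and 7.16 degrees, less where a joint would pass 70% of its speed; a pose out of reach is approached as far as the arm can. A call is refused whole if a number of a shift passes 1 or a number of a turn 1, either way. A call with a gripper value outside its range is refused whole. The fingers move at their own pace and stop on an object; "force" is the grip in N (left out, the last holds). Time passes only in rows, so rows that do not move let the fingers close. It gives the time, the measured TCP pose, the force, the opening and the grip force at its end, in the units of the state.
- r.sense(): the state, without advancing time (a new reading comes with each control period).
- r.grab_frame(name): name is "side" or "top"; returns a dict with "pixels" (400x640x3 uint8, red, green, blue), "fx", "fy", "cx", "cy" (pixels), "pose" (4x4, takes a point from camera to world coordinates). Camera axes: x right, y down, z forward; pixel columns grow to the right and rows downward; lengths in mm; the calibration is good to about 2 mm. A picture is of the moment at which its call begins. There is no depth.
- r.sign_off(): hands the job in; it is judged then, once.
The state is a dict: "clock": time; "qpos": joint angles; "qvel": joint speeds; "joint_efforts": joint torques, N m; "eef_pos": TCP position; "tcp_rot": TCP orientation; "contact_force": force on the tool from outside, world axes, zero at the start; "wrist_torque": the same for the moment, N m; "opening": opening from 0.0 (shut) to 1.0 (fully open); "grasp_force": force on a finger pad.
Only numpy, scipy, OpenCV 4.12 (cv2) and the standard library are available. Lean on these libraries where they do the work, as an engineer would, in place of code of your own. Each camera call takes 0.05 s, during which the arm holds its last target. There are 200 camera calls.

## Task

The clamping strap on the fixture has swung aside, so its bolt hole no longer lines up with the hole in the block beneath. Lever the two holes into line by working the tapered drift down through both until its collar rests on the strap, then pull it out and hang it back in the tool rack. Now fit the longer of the two bolts through both holes, upright and fully home with its head down on the strap, and let go; the slanted rest is there to set it down in and take it again by the head. Leave the other tools and parts where they are.

Things in the scene. Friction and masses are not known exactly. Their poses are not given: they have to be found in the camera images.
- fixture: Fixed grey steel fixture, 205 x 112 mm, long side along its x, z up, origin on the bench under its middle. A pivot block stands at its -x end, a separate bare aluminium anchor block (70 x 70 mm, top 75 mm above the bench) at its +x end. The anchor has an upright 24 mm through hole; the strap lies on top of both blocks.
- anchor_nominal (a point): Nominal centre of the upper mouth of the anchor's 24 mm hole, at x = +60 mm, y = 0 in the fixture's frame and 75 mm above the bench (level with the strap's underside), axes as the fixture's. The real hole lies up to 5 mm either way along y from here; its true place is not reported and must be felt.
- strap_pivot (a point): On the upright axis of the strap's pivot, at the strap's top, x = -60 mm, y = 0 in the fixture's frame. The strap can only swing about this axis. The pivot bolt's head stands 17 mm above the strap. The pivot is stiff: about 7 N sideways at the hole moves the strap, and it stays where it is left.
- strap_hole (a point): Centre of the upper mouth of the round 24 mm hole in the steel strap (12 mm thick, 64 mm wide), 87 mm above the bench, 120 mm from the pivot. It starts swung to the fixture's +y, 4 to 16 mm off the anchor's hole. The drift takes 5 to 15 N of downward push; held stiffly to one line its side forces grow, so let it yield towards the anchor's hole.
- rack_hole_near (a point): Centre of the upper mouth of one of the two 26 mm holes in the fixed aluminium tool rack, 95 mm above the bench: the hole nearer the robot. The rack is an open stand, 160 x 60 x 95 mm, in which tools hang tip down by their collars. The holes are 76 mm apart along its long side, which is this frame's x.
- rack_hole_far (a point): The same, for the rack's other hole.
- drift: Steel taper drift hanging upright in one of the rack's holes: the taller tool, about 0.3 kg. Origin at the centre of its collar's underside, z up its axis. Below: 22 mm of 22.5 mm diameter, then 48 mm of taper to a blunt 7 mm tip at z = -70 mm. Above: collar 30 mm across, 6 mm thick, then a round handle 24 mm in diameter up to z = +66 mm.
- bolt: The longer dark steel bolt, about 0.3 kg, lying level in the tray, its axis 42 mm above the bench. Origin on its axis at the head's underside; x along the bolt towards the head. Head: round, 30 mm across, x from 0 to +20 mm. Shank: 21 mm diameter, x from 0 to -80 mm, the last 5 mm chamfered to 15 mm. Centre of mass at about x = -20 mm.
- tray: Fixed aluminium bolt tray, 150 x 170 mm, origin on the bench, x along the bolts to their heads. An 85 mm high plate at x = 47 to 53 mm stops grasps that lean over the heads. Each bolt lies in two 90 degree vee saddles, x = -10 to 0 and -55 to -45 mm, 38 mm across, rising to about 3 mm above the axis. Between them the shank is free, 34 mm clear below its axis.
- rest_seat (a point): Seat of the fixed slanted rest, 115 mm above the bench: the point on a resting bolt's axis where the underside of its head bears on the upper saddle. A bolt set down higher up may stay there by friction. z is up. The rest slopes 45 degrees: from here the shank runs down towards this frame's -x, and the head points up towards +x.
- rest: The steel slanted rest. Origin on the bench below the seat, same axes. Its two vee saddles span 0 to 10 mm and 45 to 55 mm along the shank from the seat, 38 mm across, rising 3 mm above the axis. Between them the shank is free, with 35 mm clear below its axis. Base plate 130 x 80 x 10 mm.
- pin: The unused parallel pin (18 mm straight shank, handle only 30 mm tall) hanging in the other rack hole. Origin under its collar. Leave it.
- short_bolt: The unused shorter bolt (56 mm shank) in the tray, 80 mm beside the long one, framed like the long one. Leave it.
- wrench: Steel wrench lying beyond the slanted rest. Leave it.
- screwdriver: Screwdriver with a green handle lying at the back. Leave it.
- hammer: Hammer lying at the back right. Leave it.
- cone1: Steel taper tool holder, 62 mm across and 105 mm high, standing on the bench near the robot. Leave it.
- cone2: The same, at the back right. Leave it.
- jaw: Dark L-shaped vise jaw, 90 mm long, lying at the back left. Leave it.

How it is judged:
By the outcome, as a careful person would: the job done as asked, in the order asked, and still so for the second after the job is handed in, with the robot touching nothing.
It also fails if it takes over 72 s, if anything falls off the work surface, if the arm or the gripper's body presses on something with over 40 N, if the wrist force passes 120 N, or if a joint passes its speed limit or range.

## Working session

There is one attempt and no reset: what is moved stays moved. The work goes in short steps, Python scripts to look and compute and a tool call to move; the robot and the scene stay as the last step left them, time stands still between calls to the robot, and variables do not carry over. Pictures are saved under pics/ and viewed, at most 11 in all, crops included, and the job is handed in when it is done.

Besides the shell and the picture viewer there is one more tool, called after "Call:" as a command line: name --argument value ..., lists and objects as JSON in quotes. play_rows: Moves the arm, as the interface text tells. Its arguments: {"type":"object","properties":{"rows":{"type":"array"},"force":{"type":"number"}},"required":["rows"]}

```bash
mkdir -p pics; ls; python3 - <<'E'
from rig import r
import cv2, numpy as np
for n in ("side","top"):
    f=r.grab_frame(n); cv2.imwrite(f"pics/{n}0.png",f["pixels"][:,:,::-1]); print(n,f["fx"],f["fy"],f["cx"],f["cy"]);print(np.round(f["pose"],3).tolist())
    np.savez(f"{n}0.npz",**f)
print(r.sense())
E
```

```text
pics
side 375.95967662689674 375.95967662689674 323.61863273668894 198.9661634969798
[[0.944, -0.261, 0.201, 397.485], [-0.33, -0.719, 0.612, -579.774], [-0.015, -0.644, -0.765, 805.259], [0.0, 0.0, 0.0, 1.0]]
top 410.8459571920697 410.8459571920697 321.8962163846063 204.23784537602697
[[-0.002, -0.983, 0.182, 424.57], [-1.0, -0.003, -0.028, -8.522], [0.028, -0.182, -0.983, 1021.677], [0.0, 0.0, 0.0, 1.0]]
{'clock': 0.1, 'qpos': array([-1.30437209e+00,  3.53624757e-01,  1.63406822e+00,  1.98907125e-05,
        1.15521534e+00, -2.41662518e-03]), 'qvel': array([-0.00187397, -0.00034161, -0.00280986, -0.00131207, -0.00022065,
       -0.00035032]), 'joint_efforts': array([-5.34936532e-05, -6.06357694e+01, -3.42822576e+01,  4.38153143e-05,
        4.10277615e-03, -6.12014503e-06]), 'eef_pos': array([ 165.88880337, -602.12565082,  230.60449419]), 'tcp_rot': array([-3.14027704e+00, -2.13664835e-05,  2.68832804e-01]), 'contact_force': array([ 0.03492733, -0.39847907,  0.52327416]), 'wrist_torque': array([-0.04214066,  0.04246557, -0.05942344]), 'grasp_force': 0.0, 'opening': 0.9961882574213669}
```

View pics/top0.png

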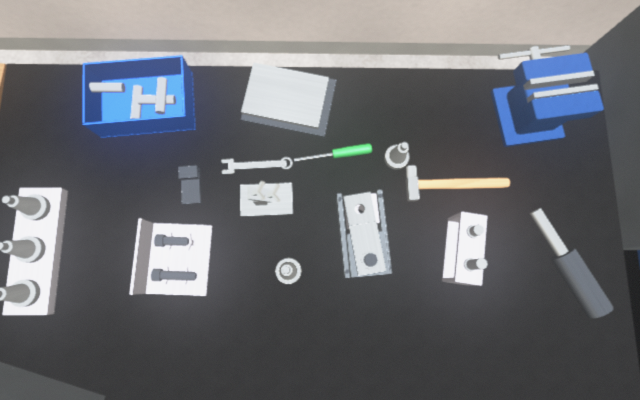

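View pics/side0.png

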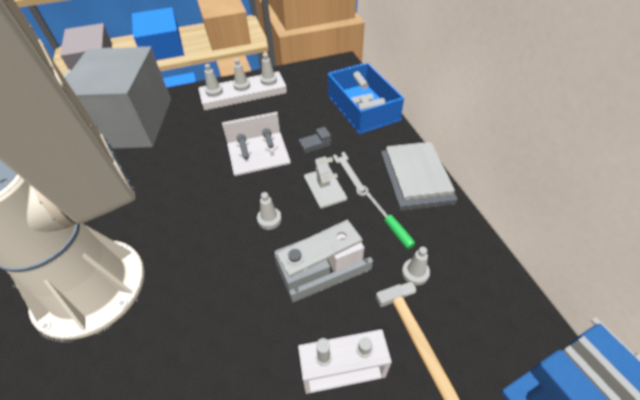

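The top view shows the tray at (175,258) with the long bolt in its lower row, y≈275. The rest is at (266,198), the fixture at (364,233) and the rack at (466,250), with the drift at (480,264). The side view shows the same objects: rack (345,355), fixture (322,258), rest (325,180), tray (257,148). Next I'll zoom in on both views.

```bash
cat > h.py <<'E'
import numpy as np, cv2
from scipy.spatial.transform import Rotation as Ro
def load(n): return dict(np.load(n+".npz"))
def ray(f,u,v):
    d=f["pose"][:3,:3]@np.array([(u-f["cx"])/f["fx"],(v-f["cy"])/f["fy"],1.]); return f["pose"][:3,3],d/np.linalg.norm(d)
def onz(f,uv,z):
    o,d=ray(f,*uv); return o+d*(z-o[2])/d[2]
def tri(fa,a,fb,b):
    o1,d1=ray(fa,*a);o2,d2=ray(fb,*b)
    t=np.linalg.lstsq(np.stack([d1,-d2],1),o2-o1,rcond=None)[0]
    p,q=o1+t[0]*d1,o2+t[1]*d2
    return (p+q)/2,np.linalg.norm(p-q)
def proj(f,P):
    P=np.atleast_2d(P); c=(P-f["pose"][:3,3])@f["pose"][:3,:3]
    return np.c_[f["fx"]*c[:,0]/c[:,2]+f["cx"],f["fy"]*c[:,1]/c[:,2]+f["cy"]]
def crop(f,x,y,w,h,s):
    im=f["pixels"][y:y+h,x:x+w,::-1]; im=cv2.resize(im,None,fx=s,fy=s,interpolation=cv2.INTER_CUBIC)
    for k in range(0,w,10): cv2.putText(im,str(x+k),(k*s,8),0,.3,(0,255,255),1) if k%20==0 else None; cv2.line(im,(k*s,10),(k*s,14),(0,255,255),1)
    for k in range(0,h,10): cv2.putText(im,str(y+k),(0,k*s+4),0,.3,(0,255,255),1); cv2.line(im,(20,k*s),(24,k*s),(0,255,255),1)
    return im
def grid(ims,fn):
    h=max(i.shape[0] for i in ims);w=max(i.shape[1] for i in ims)
    ims=[cv2.copyMakeBorder(i,0,h-i.shape[0],0,w-i.shape[1],0) for i in ims]
    cv2.imwrite(fn,np.vstack([np.hstack(ims[:2]),np.hstack(ims[2:])])); print(h*2,w*2)
E
python3 - <<'E'
from h import *
t,s=load("top0"),load("side0")
grid([crop(t,330,185,66,100,4)[:, :],crop(t,440,205,55,85,4)],"pics/_") if 0 else None
a=[crop(t,330,185,100,75+25,3),crop(t,435,205,100,100,3),crop(t,128,215,100,85,3),crop(t,230,170,100,85,3)]
grid(a,"pics/tz.png")
a=[crop(s,270,215,110,90,3),crop(s,290,325,110,80-5,3),crop(s,215,105,110,75,3),crop(s,295,140,110,75,3)]
grid(a,"pics/sz.png")
E
```

```text
600 600
540 660
```

View pics/tz.png

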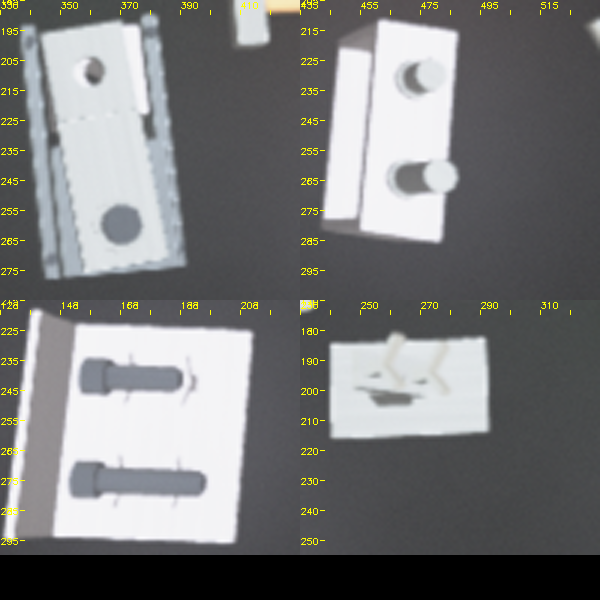

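View pics/sz.png

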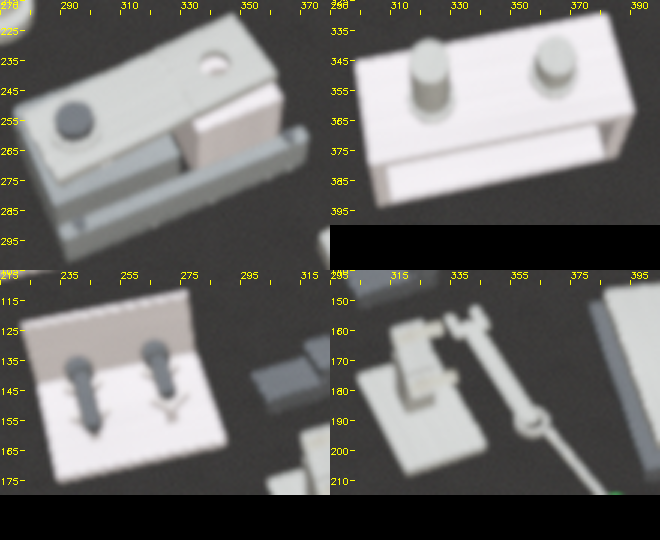

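```bash
python3 - <<'E'
from h import *
t,s=load("top0"),load("side0")
T=lambda a,b:tri(t,a,s,b)
np.set_printoptions(precision=1,suppress=True)
for n,a,b in [("strap_hole",(360,208.7),(341.3,236.7)),("pivothead",(370.3,259.7),(295,254.3)),("drifttop",(481.7,264),(323.3,344)),("pintop",(479,230.3),(365.7,343.3))]: print(n,*T(a,b))
# dark bolt mask in the tray
for f,n,(x,y,w,h) in [(t,"top",(146,225,60,65)),(s,"side",(228,128,55,40))]:
    g=cv2.cvtColor(f["pixels"],cv2.COLOR_RGB2GRAY)[y:y+h,x:x+w]; m=(g<140).astype(np.uint8)
    nn,l,st,c=cv2.connectedComponentsWithStats(m)
    for k in range(1,nn):
        if st[k,4]>60:
            p=np.argwhere(l==k)[:,::-1]+[x,y]; mu=p.mean(0); U=np.linalg.svd(p-mu,full_matrices=False)[2][0]; pr=(p-mu)@U
            print(n,st[k],mu,U,"ends",mu+U*pr.min(),mu+U*pr.max())
a=crop(t,235,172,66,50,6); b=crop(s,300,145,55,60,6)
grid([a,b],"pics/_x.png") if 0 else None
H=max(a.shape[0],b.shape[0])
P=lambda i:cv2.copyMakeBorder(i,0,H-i.shape[0],0,0,0)
cv2.imwrite("pics/rest.png",np.hstack([P(a),P(b)]))
E
```

```text
strap_hole [ 588.3 -123.8   83.4] 0.1813420274998702
pivothead [ 471.1 -142.8   99.3] 2.6007672962644284
drifttop [ 459.1 -367.4  163.1] 3.186615644995194
pintop [ 533.8 -380.5  130.4] 2.6966584400370426
top [ 10  10  33  11 191] [167.8 240.5] [1.  0.1] ends [155.8 239.8] [188.  241.7]
top [  6  44  44  11 304] [171.9 274.8] [1. 0.] ends [152.  274.2] [195.  275.6]
side [ 34   1  11  19 105] [267.5 136.6] [0.3 0.9] ends [265. 129.] [271.1 147. ]
side [  9   6  12  26 134] [242.8 145.2] [0.3 1. ] ends [240.  134.3] [246.4 158.9]
```

View pics/rest.png

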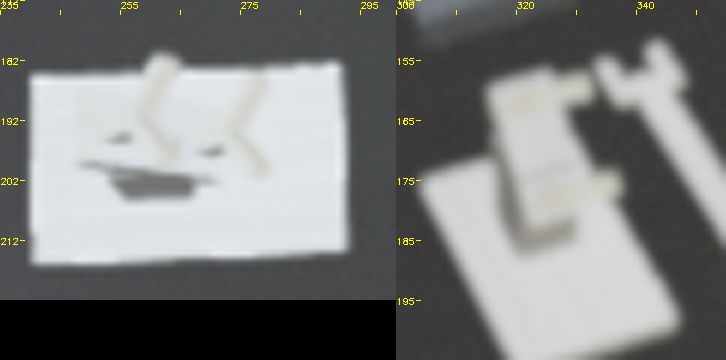

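Rest: the upper saddle is on the left in the top view, with its tips at (262,182) and (264,198). The lower saddle is at (278,184) and (278.5,201). So the head side points towards world +y, and the tray's heads also point to +y.

```bash
python3 - <<'E'
from h import *
t,s=load("top0"),load("side0")
np.set_printoptions(precision=1,suppress=True)
T=lambda a,b:tri(t,a,s,b)
print("A+x",*T((262.3,182.3),(331,159.7)),onz(t,(262.3,182.3),113.6)[:2],onz(s,(331,159.7),113.6)[:2])
print("A-x",onz(t,(264,197.5),113.6)[:2])
print("B+x",*T((278,184.8),(336.5,175.8)),onz(t,(278,184.8),81.8)[:2],onz(s,(336.5,175.8),81.8)[:2])
print("B-x",onz(t,(278.7,200.5),81.8)[:2],onz(s,(322,179),81.8)[:2])
c=[onz(t,p,10)[:2] for p in [(240,184.8),(291.7,182.7),(292.8,213.7),(240.5,216)]]
for i in range(4): d=c[(i+1)%4]-c[i]; print("plate",c[i],np.hypot(*d),np.arctan2(d[1],d[0]))
for n,a,b in [("long",((152,274.2),(195,275.6)),((240,134.3),(246.4,158.9)))]:
    for p,q in zip(a,b): print(n,*T(p,q),onz(t,p,42)[:2],onz(s,q,42)[:2])
# fixture rails corners top view: strap corners & rack top corners
for n,p,z in [("rack",[(435+380/3-100,205+20/3),(435+458/3-100,205+32/3),(435+440/3-100,205+241/3),(435+361/3-100,205+230/3)],95),("rails",[(330+22/3,185+27/3),(330+157/3,185+14/3),(330+186/3,185+265/3),(330+46/3,185+278/3)],15)]:
    c=[onz(t,q,z)[:2] for q in p]
    for i in range(4): d=c[(i+1)%4]-c[i]; print(n,c[i],np.hypot(*d),np.arctan2(d[1],d[0]))
E
```

```text
A+x [644.7 101.2 107.1] 0.29412366671615714 [643.  100.5] [642.6  94.9]
A-x [607.9  95.8]
B+x [647.2  67.8  76.7] 2.3010097793433233 [644.8  67.5] [646.6  63.4]
B-x [607.4  65.2] [606.7  65.6]
plate [661.2 168.6] 129.78722251369697 -1.5244872674072618
plate [667.2  38.9] 79.33206459246905 -3.095926645875
plate [588.   35.3] 129.48499486900073 1.6177320627225216
plate [581.9 164.6] 79.41359081208434 0.04947273545110053
long [439.5 354.9  53.5] 0.1633343834933578 [439.6 359.3] [440.2 369.3]
long [436.6 262.1  33.9] 0.597374655704089 [436.2 259.9] [436.4 253.2]
rack [ 579.9 -357.7] 60.750832999919915 -1.7230636508966217
rack [ 570.7 -417.7] 159.86812523842315 2.980320302830405
rack [ 412.9 -392.1] 59.548143376027426 1.432712983954049
rack [ 421.1 -333.1] 160.7064107194391 -0.15370421589533562
rails [637.4 -75.9] 114.26110980667968 -1.4692597608587512
rails [ 649.  -189.5] 208.7247755479387 -3.0575011963590892
rails [ 441.  -207.1] 114.15876943826152 1.6596904260085472
rails [430.9 -93.4] 207.27985871328224 0.08450766130069035
```

```bash
cat >> h.py <<'E'
def plan(p0,e0,p1,e1,n,f,nd=2):
    """n equal steps from pose 0 to pose 1 (mm, rpy) in move units; returns end pose for chaining"""
    R0,R1=Ro.from_euler("xyz",e0),Ro.from_euler("xyz",e1); w=(R0.inv()*R1).as_rotvec()
    p0=np.array(p0,float);p1=np.array(p1,float); p,R=p0.copy(),R0
    for k in range(n):
        tgt=p0+(p1-p0)*(k+1)/n; d=np.round(R.inv().apply(tgt-p)/40,nd); t=np.round(np.degrees(w/n)/6,2)
        print('{"dp":%s,"turn":%s,"fingers":%s}'%((d+0.).tolist(),(t+0.).tolist(),f),end=",\n" if k%5==4 else ",")
        p=p+R.apply(d*40); R=R*Ro.from_rotvec(np.radians(t*6))
    print(); return p,R.as_euler("xyz")
E
python3 - <<'E'
from h import *
from rig import r
t,s=load("top0"),load("side0")
np.set_printoptions(precision=1,suppress=True)
for n,a,b,z in [("strap_hole",(360,208.7),(341.3,236.7),87),("pivothead",(370.3,259.7),(295,254.3),104),("drifttop",(481.7,264),(323.3,344),161),("pintop",(479,230.3),(365.7,343.3),131)]: print(n,onz(t,a,z),onz(s,b,z))
print("tray edge",onz(t,(208,275),0)[:2],onz(t,(208,275),10)[:2],"saddles",onz(t,(167.7,275),45)[:2],onz(t,(187.3,275),45)[:2])
S=r.sense(); print(S["eef_pos"],S["tcp_rot"])
p,e=plan(S["eef_pos"],S["tcp_rot"],(459,-368.5,200),(np.pi,0,-.157),12,0)
plan(p,e,(459,-368.5,118),(np.pi,0,-.157),3,0)
E
```

```text
strap_hole [ 587.6 -123.3   87. ] [ 587.5 -126.1   87. ]
pivothead [ 469.6 -142.   104. ] [ 471.9 -145.7  104. ]
drifttop [ 457.6 -368.1  161. ] [ 460.9 -366.8  161. ]
pintop [ 532.3 -380.   131. ] [ 535.  -380.8  131. ]
tray edge [438.  240.1] [437.9 237.7] saddles [437.6 322. ] [437.5 276.9]
[ 165.9 -602.1  230.6] [-3.1 -0.   0.3]
{"dp":[0.72, -0.31, 0.06],"turn":[0.0, 0.0, 0.34],"fingers":0},{"dp":[0.7, -0.33, 0.07],"turn":[0.0, 0.0, 0.34],"fingers":0},{"dp":[0.7, -0.36, 0.06],"turn":[0.0, 0.0, 0.34],"fingers":0},{"dp":[0.68, -0.38, 0.07],"turn":[0.0, 0.0, 0.34],"fingers":0},{"dp":[0.67, -0.4, 0.06],"turn":[0.0, 0.0, 0.34],"fingers":0},
{"dp":[0.65, -0.43, 0.07],"turn":[0.0, 0.0, 0.34],"fingers":0},{"dp":[0.64, -0.46, 0.06],"turn":[0.0, 0.0, 0.34],"fingers":0},{"dp":[0.62, -0.47, 0.06],"turn":[0.0, 0.0, 0.34],"fingers":0},{"dp":[0.6, -0.5, 0.07],"turn":[0.0, 0.0, 0.34],"fingers":0},{"dp":[0.58, -0.51, 0.06],"turn":[0.0, 0.0, 0.34],"fingers":0},
{"dp":[0.57, -0.54, 0.07],"turn":[0.0, 0.0, 0.34],"fingers":0},{"dp":[0.55, -0.56, 0.06],"turn":[0.0, 0.0, 0.34],"fingers":0},
{"dp":[0.0, 0.0, 0.68],"turn":[0.0, 0.0, 0.0],"fingers":0},{"dp":[0.0, 0.0, 0.69],"turn":[0.0, 0.0, 0.0],"fingers":0},{"dp":[0.0, 0.0, 0.68],"turn":[0.0, 0.0, 0.0],"fingers":0},
```

Call:
play_rows --rows '[{"dp":[0.72,-0.31,0.06],"turn":[0,0,0.34],"fingers":0},{"dp":[0.7,-0.33,0.07],"turn":[0,0,0.34],"fingers":0},{"dp":[0.7,-0.36,0.06],"turn":[0,0,0.34],"fingers":0},{"dp":[0.68,-0.38,0.07],"turn":[0,0,0.34],"fingers":0},{"dp":[0.67,-0.4,0.06],"turn":[0,0,0.34],"fingers":0}]'

```text
clock: 0.52
eef_pos: [289.0, -504.2, 218.0]
tcp_rot: [-3.141, 0.0, 0.089]
contact_force: [0.3, 0.3, 0.0]
opening: 0.999
grasp_force: 0.0
```

Call:
play_rows --rows '[{"dp":[0.65,-0.43,0.07],"turn":[0,0,0.34],"fingers":0},{"dp":[0.64,-0.46,0.06],"turn":[0,0,0.34],"fingers":0},{"dp":[0.62,-0.47,0.06],"turn":[0,0,0.34],"fingers":0},{"dp":[0.6,-0.5,0.07],"turn":[0,0,0.34],"fingers":0},{"dp":[0.58,-0.51,0.06],"turn":[0,0,0.34],"fingers":0}]'

```text
clock: 0.93
eef_pos: [410.9, -406.7, 205.3]
tcp_rot: [-3.141, 0.0, -0.089]
contact_force: [1.1, -0.3, -0.6]
opening: 1.001
grasp_force: 0.0
```

Call:
play_rows --rows '[{"dp":[0.57,-0.54,0.07],"turn":[0,0,0.34],"fingers":0},{"dp":[0.55,-0.56,0.06],"turn":[0,0,0.34],"fingers":0},{"dp":[0,0,0],"turn":[0,0,0],"fingers":0}]'

```text
clock: 1.18
eef_pos: [462.5, -365.7, 199.7]
tcp_rot: [-3.14, -0.0, -0.158]
contact_force: [-0.1, -0.2, -0.2]
opening: 1.0
grasp_force: 0.0
```

Call:
play_rows --rows '[{"dp":[-0.07,0.08,0.69],"turn":[0,0,0],"fingers":0},{"dp":[0,0,0.68],"turn":[0,0,0],"fingers":0},{"dp":[0,0,0.68],"turn":[0,0,0],"fingers":0},{"dp":[0,0,0],"turn":[0,0,0],"fingers":0.5}]' --force 100

```text
clock: 1.52
eef_pos: [452.9, -369.6, 113.6]
tcp_rot: [-3.138, 0.007, -0.158]
contact_force: [-2.2, 0.9, -0.0]
opening: 0.884
grasp_force: 0.0
```

Call:
play_rows --rows '[{"dp":[0,0,0],"turn":[0,0,0],"fingers":1},{"dp":[0,0,0],"turn":[0,0,0],"fingers":1},{"dp":[0,0,0],"turn":[0,0,0],"fingers":1},{"dp":[0,0,0],"turn":[0,0,0],"fingers":1}]'

```text
clock: 1.85
eef_pos: [456.8, -372.0, 120.3]
tcp_rot: [3.141, -0.002, -0.159]
contact_force: [0.4, 5.3, 7.9]
opening: 0.298
grasp_force: 10.7
```

Call:
play_rows --rows '[{"dp":[0,0,0],"turn":[0,0,0],"fingers":1},{"dp":[0,0,0],"turn":[0,0,0],"fingers":1},{"dp":[0,0,0],"turn":[0,0,0],"fingers":1}]'

```text
clock: 2.1
eef_pos: [456.8, -370.8, 120.2]
tcp_rot: [-3.14, -0.002, -0.159]
contact_force: [1.6, 7.7, 7.2]
opening: 0.259
grasp_force: 94.8
```

```bash
python3 - <<'E'
from h import *
e=(np.pi,0,-.159)
p,e=plan((456.8,-370.8,235),e,(588,-131,205),(np.pi,0,.084),9,1)
E
```

```text
{"dp":[0.25, -0.72, 0.08],"turn":[0.0, 0.0, -0.26],"fingers":1},{"dp":[0.28, -0.7, 0.09],"turn":[0.0, 0.0, -0.26],"fingers":1},{"dp":[0.29, -0.7, 0.08],"turn":[0.0, 0.0, -0.26],"fingers":1},{"dp":[0.31, -0.7, 0.08],"turn":[0.0, 0.0, -0.26],"fingers":1},{"dp":[0.33, -0.68, 0.09],"turn":[0.0, 0.0, -0.26],"fingers":1},
{"dp":[0.35, -0.67, 0.08],"turn":[0.0, 0.0, -0.26],"fingers":1},{"dp":[0.37, -0.67, 0.08],"turn":[0.0, 0.0, -0.26],"fingers":1},{"dp":[0.39, -0.65, 0.09],"turn":[0.0, 0.0, -0.26],"fingers":1},{"dp":[0.4, -0.65, 0.08],"turn":[0.0, 0.0, -0.26],"fingers":1},
```

Call:
play_rows --rows '[{"dp":[0,0,-0.6],"turn":[0,0,0],"fingers":1},{"dp":[0,0,-0.8],"turn":[0,0,0],"fingers":1},{"dp":[0,0,-0.8],"turn":[0,0,0],"fingers":1},{"dp":[0,0,-0.7],"turn":[0,0,0],"fingers":1},{"dp":[0,0,0],"turn":[0,0,0],"fingers":1}]'

```text
clock: 2.52
eef_pos: [458.4, -373.8, 241.4]
tcp_rot: [3.136, -0.009, -0.158]
contact_force: [1.5, -1.1, -2.6]
opening: 0.256
grasp_force: 98.1
```

Call:
play_rows --rows '[{"dp":[0.25,-0.72,0.08],"turn":[0,0,-0.26],"fingers":1},{"dp":[0.28,-0.7,0.09],"turn":[0,0,-0.26],"fingers":1},{"dp":[0.29,-0.7,0.08],"turn":[0,0,-0.26],"fingers":1},{"dp":[0.31,-0.7,0.08],"turn":[0,0,-0.26],"fingers":1},{"dp":[0.33,-0.68,0.09],"turn":[0,0,-0.26],"fingers":1}]'

```text
clock: 2.93
eef_pos: [528.7, -237.1, 217.3]
tcp_rot: [-3.142, 0.0, -0.021]
contact_force: [0.0, 0.6, -3.5]
opening: 0.255
grasp_force: 98.4
```

Call:
play_rows --rows '[{"dp":[0.35,-0.67,0.08],"turn":[0,0,-0.26],"fingers":1},{"dp":[0.37,-0.67,0.08],"turn":[0,0,-0.26],"fingers":1},{"dp":[0.39,-0.65,0.09],"turn":[0,0,-0.26],"fingers":1},{"dp":[0.4,-0.65,0.08],"turn":[0,0,-0.26],"fingers":1},{"dp":[0,0,0],"turn":[0,0,0],"fingers":1}]'

```text
clock: 3.35
eef_pos: [588.7, -127.3, 203.6]
tcp_rot: [-3.14, -0.0, 0.091]
contact_force: [0.3, 0.6, -3.4]
opening: 0.256
grasp_force: 98.3
```

Call:
play_rows --rows '[{"dp":[0,0,0],"turn":[0,0,0],"fingers":1},{"dp":[0,0,0],"turn":[0,0,0],"fingers":1}]'

```text
clock: 3.52
eef_pos: [586.6, -131.8, 204.1]
tcp_rot: [3.141, 0.001, 0.087]
contact_force: [0.3, -1.4, -3.8]
opening: 0.255
grasp_force: 98.3
```

```bash
python3 - <<'E'
from h import *
from rig import r
for n in ("side","top"):
    f=r.grab_frame(n); np.savez(f"{n}1.npz",**f)
S=r.sense(); print(S["eef_pos"],S["tcp_rot"])
t,s=load("top1"),load("side1")
a=crop(t,320,170,80,110,5); b=crop(s,270,150,100,110,4)
H=max(a.shape[0],b.shape[0])
P=lambda i:cv2.copyMakeBorder(i,0,H-i.shape[0],0,0,0)
cv2.imwrite("pics/d1.png",np.hstack([P(a),P(b)]))
E
```

```text
[ 586.51442698 -132.56697691  204.43146478] [3.14132844e+00 3.74965312e-04 8.55967131e-02]
```

View pics/d1.png

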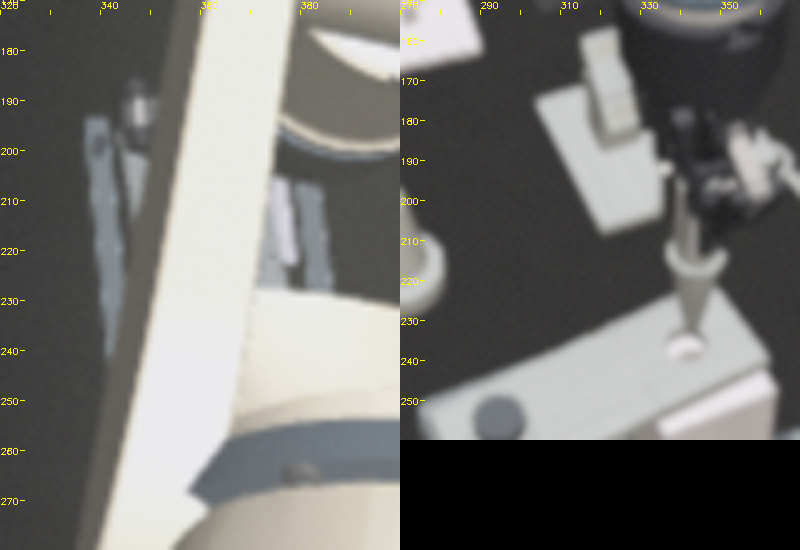

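The side view shows the drift above the strap: collar near (343.5,214), tip near (342.3,233), and the strap hole at (341.3,236.8). The arm blocks the top view here.

```bash
python3 - <<'E'
from h import *
s=load("side1"); np.set_printoptions(precision=1,suppress=True)
print(proj(s,[(586.5,-132.6,109),(586.5,-132.6,179),(586.5,-132.6,112)]))
print(proj(s,[(587.5,-126.1,87),(587.5,-129,87),(590.5,-126.1,87)]))
g=s["pixels"].astype(int)
for v in range(208,242,2): print(v,g[v,330:354].sum(1)//3)
E
```

```text
[[342.1 233.5]
 [342.9 214.4]
 [342.2 232.8]]
[[341.3 236.7]
 [341.8 237.7]
 [342.5 236.3]]
208 [ 54  54  54  53  57  56  58  68  89 103 107 114 131 129 101  61  46  44
  42  38  41  45  49  51]
210 [ 53  54  55  54  56  61  87 115 124 118 113 119 132 130 100  63  49  48
  54  55  51  51  52  54]
212 [ 54  54  54  56  56  70 123 164 164 141 124 127 136 132 101  65  56  70
  89 109 112  88  65  57]
214 [ 53  56  56  54  56  69 118 164 179 167 145 137 139 139 127 114 116 131
 155 172 164 125  77  58]
216 [ 54  54  55  54  53  57  76 116 152 171 175 174 168 163 161 161 169 179
 181 168 134  91  63  55]
218 [ 54  54  55  58  55  55  58  71  97 126 150 163 168 168 170 169 170 163
 145 111  79  62  57  57]
220 [ 55  53  53  53  55  55  56  62  83 102 117 124 129 133 136 135 133 126
 109  82  61  55  57  55]
222 [ 55  53  54  55  55  56  61  71  88 105 117 124 127 130 131 131 131 140
 151 139 108  74  60  57]
224 [ 54  57  61  71  89 111 127 143 154 146 130 123 125 125 125 128 141 169
 190 191 173 135  90  63]
226 [ 91 111 137 158 174 186 192 194 192 173 144 125 123 124 126 133 159 187
 201 202 198 183 153 112]
228 [174 185 193 197 200 200 202 202 200 189 162 133 123 124 130 150 181 197
 203 204 203 202 195 174]
230 [199 200 201 202 202 202 203 203 201 194 173 144 127 126 140 171 192 202
 204 204 204 204 202 198]
232 [202 202 203 203 203 203 200 192 182 172 160 143 130 129 149 179 196 202
 204 204 203 203 202 203]
234 [203 203 203 204 204 201 191 181 182 191 199 202 199 190 175 169 181 196
 201 203 203 204 204 204]
236 [203 203 204 204 203 201 201 211 222 227 227 226 225 222 215 202 190 195
 202 204 204 204 204 204]
238 [204 204 204 205 205 205 208 216 221 215 204 193 188 186 188 193 198 201
 203 204 205 204 205 205]
240 [204 204 204 204 203 203 203 204 204 200 195 191 191 194 196 200 203 204
 205 205 205 206 205 205]
```

Call:
play_rows --rows '[{"dp":[0,-0.04,0.25],"turn":[0,0,0],"fingers":1},{"dp":[0,0,0.25],"turn":[0,0,0],"fingers":1},{"dp":[0,0,0],"turn":[0,0,0],"fingers":1},{"dp":[0,0,0],"turn":[0,0,0],"fingers":1}]'

```text
clock: 3.95
eef_pos: [586.0, -130.3, 183.2]
tcp_rot: [-3.141, 0.002, 0.086]
contact_force: [1.1, -0.5, -4.1]
opening: 0.257
grasp_force: 98.4
```

Call:
play_rows --rows '[{"dp":[0,0,0.12],"turn":[0,0,0],"fingers":1},{"dp":[0,0,0.12],"turn":[0,0,0],"fingers":1},{"dp":[0,0,0],"turn":[0,0,0],"fingers":1},{"dp":[0,0,0],"turn":[0,0,0],"fingers":1}]'

```text
clock: 4.28
eef_pos: [586.8, -130.0, 174.5]
tcp_rot: [-3.141, 0.001, 0.087]
contact_force: [0.1, -0.8, -3.6]
opening: 0.258
grasp_force: 98.4
```

Call:
play_rows --rows '[{"dp":[0,0,0.1],"turn":[0,0,0],"fingers":1},{"dp":[0,0,0.1],"turn":[0,0,0],"fingers":1},{"dp":[0,0,0],"turn":[0,0,0],"fingers":1}]'

```text
clock: 4.53
eef_pos: [586.8, -129.6, 166.2]
tcp_rot: [-3.141, 0.0, 0.086]
contact_force: [0.9, 2.1, -4.1]
opening: 0.258
grasp_force: 99.0
```

Call:
play_rows --rows '[{"dp":[0,0,0.08],"turn":[0,0,0],"fingers":1},{"dp":[0,0,0],"turn":[0,0,0],"fingers":1},{"dp":[0,0,0],"turn":[0,0,0],"fingers":1}]'

```text
clock: 4.78
eef_pos: [586.9, -129.5, 163.4]
tcp_rot: [-3.141, 0.0, 0.086]
contact_force: [1.4, 5.2, -5.6]
opening: 0.258
grasp_force: 99.0
```

Call:
play_rows --rows '[{"dp":[0,0.03,0.1],"turn":[0,0,0],"fingers":1},{"dp":[0,0.03,0.1],"turn":[0,0,0],"fingers":1},{"dp":[0,0,0],"turn":[0,0,0],"fingers":1}]'

```text
clock: 5.03
eef_pos: [587.2, -131.8, 155.4]
tcp_rot: [-3.14, -0.0, 0.086]
contact_force: [1.2, 6.0, -4.8]
opening: 0.259
grasp_force: 99.9
```

Call:
play_rows --rows '[{"dp":[0,0.03,0.1],"turn":[0,0,0],"fingers":1},{"dp":[0,0,0],"turn":[0,0,0],"fingers":1},{"dp":[0,0,0],"turn":[0,0,0],"fingers":1}]'

```text
clock: 5.28
eef_pos: [587.5, -133.0, 151.6]
tcp_rot: [-3.141, -0.0, 0.086]
contact_force: [1.7, 5.9, -4.6]
opening: 0.256
grasp_force: 100.0
```

Call:
play_rows --rows '[{"dp":[0,0.03,0.1],"turn":[0,0,0],"fingers":1},{"dp":[0,0,0.1],"turn":[0,0,0],"fingers":1},{"dp":[0,0,0],"turn":[0,0,0],"fingers":1}]'

```text
clock: 5.53
eef_pos: [587.8, -134.2, 143.5]
tcp_rot: [-3.141, -0.001, 0.086]
contact_force: [1.2, 6.9, -5.0]
opening: 0.256
grasp_force: 99.9
```

Call:
play_rows --rows '[{"dp":[0,0,0.1],"turn":[0,0,0],"fingers":1},{"dp":[0,0,0.0],"turn":[0,0,0],"fingers":1},{"dp":[0,0,0],"turn":[0,0,0],"fingers":1}]'

```text
clock: 5.78
eef_pos: [587.9, -134.2, 139.7]
tcp_rot: [-3.141, -0.001, 0.086]
contact_force: [2.1, 6.5, -4.3]
opening: 0.257
grasp_force: 99.9
```

Call:
play_rows --rows '[{"dp":[0,0,0.1],"turn":[0,0,0],"fingers":1},{"dp":[0,0,0],"turn":[0,0,0],"fingers":1},{"dp":[0,0,0],"turn":[0,0,0],"fingers":1}]'

```text
clock: 6.03
eef_pos: [588.0, -134.2, 135.8]
tcp_rot: [-3.141, -0.001, 0.086]
contact_force: [2.3, 6.2, -4.0]
opening: 0.257
grasp_force: 99.8
```

Call:
play_rows --rows '[{"dp":[0,0,0.06],"turn":[0,0,0],"fingers":1},{"dp":[0,0,0],"turn":[0,0,0],"fingers":1},{"dp":[0,0,0],"turn":[0,0,0],"fingers":1}]'

```text
clock: 6.28
eef_pos: [588.0, -134.2, 133.4]
tcp_rot: [-3.141, -0.001, 0.086]
contact_force: [1.9, 7.7, -5.1]
opening: 0.258
grasp_force: 99.9
```

Call:
play_rows --rows '[{"dp":[0,0,0.08],"turn":[0,0,0],"fingers":1},{"dp":[0,0,0],"turn":[0,0,0],"fingers":1},{"dp":[0,0,0],"turn":[0,0,0],"fingers":1}]'

```text
clock: 6.53
eef_pos: [588.0, -134.2, 130.3]
tcp_rot: [-3.141, -0.001, 0.086]
contact_force: [1.7, 7.2, -3.2]
opening: 0.257
grasp_force: 99.9
```

Call:
play_rows --rows '[{"dp":[0,0,0.08],"turn":[0,0,0],"fingers":1},{"dp":[0,0,0],"turn":[0,0,0],"fingers":1},{"dp":[0,0,0],"turn":[0,0,0],"fingers":1}]'

```text
clock: 6.78
eef_pos: [588.0, -133.8, 127.1]
tcp_rot: [-3.14, -0.001, 0.086]
contact_force: [1.3, 7.3, -2.5]
opening: 0.255
grasp_force: 100.0
```

Call:
play_rows --rows '[{"dp":[0,0,0.06],"turn":[0,0,0],"fingers":1},{"dp":[0,0,0],"turn":[0,0,0],"fingers":1},{"dp":[0,0,0],"turn":[0,0,0],"fingers":1}]'

```text
clock: 7.03
eef_pos: [588.0, -133.6, 124.9]
tcp_rot: [-3.14, -0.001, 0.086]
contact_force: [1.3, 9.2, -1.3]
opening: 0.258
grasp_force: 100.1
```

Call:
play_rows --rows '[{"dp":[0,-0.02,0.06],"turn":[0,0,0],"fingers":1},{"dp":[0,0,0],"turn":[0,0,0],"fingers":1},{"dp":[0,0,0],"turn":[0,0,0],"fingers":1}]'

```text
clock: 7.28
eef_pos: [588.0, -133.0, 122.4]
tcp_rot: [-3.14, -0.001, 0.086]
contact_force: [2.7, 9.5, -2.6]
opening: 0.258
grasp_force: 100.1
```

Call:
play_rows --rows '[{"dp":[0,-0.01,0.06],"turn":[0,0,0],"fingers":1},{"dp":[0,0,0],"turn":[0,0,0],"fingers":1},{"dp":[0,0,0],"turn":[0,0,0],"fingers":1}]'

```text
clock: 7.53
eef_pos: [587.9, -132.7, 119.9]
tcp_rot: [-3.14, -0.001, 0.086]
contact_force: [2.4, 7.5, -3.4]
opening: 0.253
grasp_force: 100.1
```

Call:
play_rows --rows '[{"dp":[0,-0.01,0.08],"turn":[0,0,0],"fingers":1},{"dp":[0,0,0],"turn":[0,0,0],"fingers":1},{"dp":[0,0,0],"turn":[0,0,0],"fingers":1}]'

```text
clock: 7.78
eef_pos: [587.9, -132.5, 116.6]
tcp_rot: [-3.141, -0.001, 0.086]
contact_force: [2.8, 7.0, -3.4]
opening: 0.256
grasp_force: 100.0
```

Call:
play_rows --rows '[{"dp":[0,0,0.08],"turn":[0,0,0],"fingers":1},{"dp":[0,0,0],"turn":[0,0,0],"fingers":1},{"dp":[0,0,0],"turn":[0,0,0],"fingers":1}]'

```text
clock: 8.03
eef_pos: [587.9, -132.4, 113.5]
tcp_rot: [-3.141, -0.001, 0.086]
contact_force: [1.5, 7.0, -3.0]
opening: 0.255
grasp_force: 100.0
```

Call:
play_rows --rows '[{"dp":[0,0,0.04],"turn":[0,0,0],"fingers":1},{"dp":[0,0,0],"turn":[0,0,0],"fingers":1},{"dp":[0,0,0],"turn":[0,0,0],"fingers":1}]'

```text
clock: 8.28
eef_pos: [588.1, -132.4, 112.6]
tcp_rot: [-3.141, -0.002, 0.086]
contact_force: [1.0, 9.2, 3.3]
opening: 0.26
grasp_force: 101.0
```

Call:
play_rows --rows '[{"dp":[0,0,0.03],"turn":[0,0,0],"fingers":1},{"dp":[0,0,0],"turn":[0,0,0],"fingers":1},{"dp":[0,0,0],"turn":[0,0,0],"fingers":1}]'

```text
clock: 8.53
eef_pos: [588.3, -132.3, 112.5]
tcp_rot: [-3.141, -0.002, 0.086]
contact_force: [-2.1, 9.8, 13.4]
opening: 0.257
grasp_force: 102.0
```

```bash
python3 - <<'E'
from h import *
p,e=plan((588,-132.4,234),(np.pi,0,.086),(457.3,-369.3,234),(np.pi,0,-.159),9,1)
E
```

```text
{"dp":[-0.42, 0.62, 0.0],"turn":[0.0, 0.0, 0.26],"fingers":1},{"dp":[-0.4, 0.64, 0.0],"turn":[0.0, 0.0, 0.26],"fingers":1},{"dp":[-0.38, 0.65, 0.0],"turn":[0.0, 0.0, 0.26],"fingers":1},{"dp":[-0.37, 0.65, 0.0],"turn":[0.0, 0.0, 0.26],"fingers":1},{"dp":[-0.35, 0.67, 0.0],"turn":[0.0, 0.0, 0.26],"fingers":1},
{"dp":[-0.33, 0.67, 0.0],"turn":[0.0, 0.0, 0.26],"fingers":1},{"dp":[-0.31, 0.69, 0.0],"turn":[0.0, 0.0, 0.26],"fingers":1},{"dp":[-0.29, 0.69, 0.0],"turn":[0.0, 0.0, 0.26],"fingers":1},{"dp":[-0.27, 0.7, 0.0],"turn":[0.0, 0.0, 0.26],"fingers":1},
```

Call:
play_rows --rows '[{"dp":[0,-0.01,-0.2],"turn":[0,0,0],"fingers":1},{"dp":[0,0,-0.4],"turn":[0,0,0],"fingers":1},{"dp":[0,0,-0.7],"turn":[0,0,0],"fingers":1},{"dp":[0,0,-0.9],"turn":[0,0,0],"fingers":1},{"dp":[0,0,-0.8],"turn":[0,0,0],"fingers":1}]'

```text
clock: 8.95
eef_pos: [586.9, -133.5, 231.9]
tcp_rot: [3.14, 0.001, 0.087]
contact_force: [0.7, -1.0, -4.0]
opening: 0.256
grasp_force: 98.7
```

Call:
play_rows --rows '[{"dp":[0,0,0],"turn":[0,0,0],"fingers":1},{"dp":[0,0,0],"turn":[0,0,0],"fingers":1}]'

```text
clock: 9.12
eef_pos: [588.4, -133.8, 232.6]
tcp_rot: [3.139, -0.004, 0.087]
contact_force: [-0.5, -0.5, -4.7]
opening: 0.258
grasp_force: 99.0
```

Call:
play_rows --rows '[{"dp":[-0.42,0.62,0],"turn":[0,0,0.26],"fingers":1},{"dp":[-0.4,0.64,0],"turn":[0,0,0.26],"fingers":1},{"dp":[-0.38,0.65,0],"turn":[0,0,0.26],"fingers":1},{"dp":[-0.37,0.65,0],"turn":[0,0,0.26],"fingers":1},{"dp":[-0.35,0.67,0],"turn":[0,0,0.26],"fingers":1}]'

```text
clock: 9.53
eef_pos: [512.5, -265.4, 228.4]
tcp_rot: [-3.141, 0.003, -0.05]
contact_force: [1.3, -1.1, -3.6]
opening: 0.256
grasp_force: 98.6
```

Call:
play_rows --rows '[{"dp":[-0.33,0.67,0],"turn":[0,0,0.26],"fingers":1},{"dp":[-0.31,0.69,0],"turn":[0,0,0.26],"fingers":1},{"dp":[-0.29,0.69,0],"turn":[0,0,0.26],"fingers":1},{"dp":[-0.27,0.68,0],"turn":[0,0,0.26],"fingers":1},{"dp":[0,0,0],"turn":[0,0,0],"fingers":1}]'

```text
clock: 9.95
eef_pos: [453.5, -372.7, 228.4]
tcp_rot: [3.14, 0.004, -0.163]
contact_force: [0.1, 0.5, -3.8]
opening: 0.263
grasp_force: 99.3
```

Call:
play_rows --rows '[{"dp":[0,0,0],"turn":[0,0,0],"fingers":1},{"dp":[0,0,0],"turn":[0,0,0],"fingers":1},{"dp":[0,0,0],"turn":[0,0,0],"fingers":1}]'

```text
clock: 10.2
eef_pos: [456.8, -368.1, 229.5]
tcp_rot: [-3.141, 0.001, -0.157]
contact_force: [-0.0, -0.2, -2.8]
opening: 0.259
grasp_force: 99.3
```

Call:
play_rows --rows '[{"dp":[0,0,0.5],"turn":[0,0,0],"fingers":1},{"dp":[0,0,0.5],"turn":[0,0,0],"fingers":1},{"dp":[0,0,0.3],"turn":[0,0,0],"fingers":1},{"dp":[0,0,0],"turn":[0,0,0],"fingers":1},{"dp":[0,0,0],"turn":[0,0,0],"fingers":1}]'

```text
clock: 10.62
eef_pos: [456.9, -368.2, 178.0]
tcp_rot: [-3.141, 0.001, -0.157]
contact_force: [0.0, 0.9, -3.6]
opening: 0.257
grasp_force: 99.3
```

Call:
play_rows --rows '[{"dp":[0,0,0.35],"turn":[0,0,0],"fingers":1},{"dp":[0,0,0.35],"turn":[0,0,0],"fingers":1},{"dp":[0,0,0],"turn":[0,0,0],"fingers":1},{"dp":[0,0,0],"turn":[0,0,0],"fingers":1}]'

```text
clock: 10.95
eef_pos: [457.1, -369.0, 151.1]
tcp_rot: [-3.142, 0.0, -0.158]
contact_force: [-0.3, -0.3, -2.9]
opening: 0.256
grasp_force: 99.3
```

Call:
play_rows --rows '[{"dp":[0,0,0.2],"turn":[0,0,0],"fingers":1},{"dp":[0,0,0.2],"turn":[0,0,0],"fingers":1},{"dp":[0,0,0],"turn":[0,0,0],"fingers":1}]'

```text
clock: 11.2
eef_pos: [456.4, -368.6, 133.4]
tcp_rot: [-3.141, 0.001, -0.158]
contact_force: [-0.8, 0.4, -3.8]
opening: 0.258
grasp_force: 99.3
```

Call:
play_rows --rows '[{"dp":[0,0,0.15],"turn":[0,0,0],"fingers":1},{"dp":[0,0,0.15],"turn":[0,0,0],"fingers":1},{"dp":[0,0,0],"turn":[0,0,0],"fingers":1},{"dp":[0,0,0],"turn":[0,0,0],"fingers":1}]'

```text
clock: 11.53
eef_pos: [456.7, -369.0, 122.0]
tcp_rot: [-3.141, 0.001, -0.158]
contact_force: [0.1, -0.5, -3.6]
opening: 0.256
grasp_force: 99.3
```

```bash
python3 - <<'E'
from h import *
p,e=plan((456.7,-369,190),(np.pi,0,-.158),(438,309.5,170),(np.pi,0,1.537),20,0)
print(p,e)
E
```

```text
{"dp":[-0.16, -0.83, 0.02],"turn":[0.0, 0.0, -0.81],"fingers":0},{"dp":[-0.08, -0.85, 0.03],"turn":[0.0, 0.0, -0.81],"fingers":0},{"dp":[-0.02, -0.85, 0.02],"turn":[0.0, 0.0, -0.81],"fingers":0},{"dp":[0.06, -0.84, 0.03],"turn":[0.0, 0.0, -0.81],"fingers":0},{"dp":[0.13, -0.84, 0.02],"turn":[0.0, 0.0, -0.81],"fingers":0},
{"dp":[0.2, -0.82, 0.03],"turn":[0.0, 0.0, -0.81],"fingers":0},{"dp":[0.27, -0.81, 0.02],"turn":[0.0, 0.0, -0.81],"fingers":0},{"dp":[0.34, -0.78, 0.03],"turn":[0.0, 0.0, -0.81],"fingers":0},{"dp":[0.4, -0.74, 0.02],"turn":[0.0, 0.0, -0.81],"fingers":0},{"dp":[0.47, -0.72, 0.03],"turn":[0.0, 0.0, -0.81],"fingers":0},
{"dp":[0.52, -0.66, 0.02],"turn":[0.0, 0.0, -0.81],"fingers":0},{"dp":[0.57, -0.63, 0.03],"turn":[0.0, 0.0, -0.81],"fingers":0},{"dp":[0.63, -0.57, 0.02],"turn":[0.0, 0.0, -0.81],"fingers":0},{"dp":[0.67, -0.51, 0.03],"turn":[0.0, 0.0, -0.81],"fingers":0},{"dp":[0.72, -0.46, 0.02],"turn":[0.0, 0.0, -0.81],"fingers":0},
{"dp":[0.75, -0.39, 0.03],"turn":[0.0, 0.0, -0.81],"fingers":0},{"dp":[0.78, -0.33, 0.02],"turn":[0.0, 0.0, -0.81],"fingers":0},{"dp":[0.81, -0.27, 0.03],"turn":[0.0, 0.0, -0.81],"fingers":0},{"dp":[0.83, -0.19, 0.02],"turn":[0.0, 0.0, -0.81],"fingers":0},{"dp":[0.84, -0.12, 0.03],"turn":[0.0, 0.0, -0.81],"fingers":0},

[438.11923293 309.66167212 170.        ] [3.14159265 0.         1.53846003]
```

Call:
play_rows --rows '[{"dp":[0,0,0.04],"turn":[0,0,0],"fingers":1},{"dp":[0,0,0],"turn":[0,0,0],"fingers":0.5},{"dp":[0,0,0],"turn":[0,0,0],"fingers":0},{"dp":[0,0,0],"turn":[0,0,0],"fingers":0},{"dp":[0,0,0],"turn":[0,0,0],"fingers":0}]'

```text
clock: 11.95
eef_pos: [457.2, -369.4, 121.4]
tcp_rot: [3.141, -0.001, -0.158]
contact_force: [0.3, -1.2, 1.5]
opening: 0.811
grasp_force: 0.0
```

Call:
play_rows --rows '[{"dp":[0,0,0],"turn":[0,0,0],"fingers":0},{"dp":[0,0,-0.5],"turn":[0,0,0],"fingers":0},{"dp":[0,0,-0.7],"turn":[0,0,0],"fingers":0},{"dp":[0,0,-0.5],"turn":[0,0,0],"fingers":0},{"dp":[0,0,0],"turn":[0,0,0],"fingers":0}]'

```text
clock: 12.37
eef_pos: [458.9, -370.7, 193.3]
tcp_rot: [3.138, -0.006, -0.158]
contact_force: [0.8, -0.4, 1.0]
opening: 0.999
grasp_force: 0.0
```

Call:
play_rows --rows '[{"dp":[-0.16,-0.83,0.02],"turn":[0,0,-0.81],"fingers":0},{"dp":[-0.08,-0.85,0.03],"turn":[0,0,-0.81],"fingers":0},{"dp":[-0.02,-0.85,0.02],"turn":[0,0,-0.81],"fingers":0},{"dp":[0.06,-0.84,0.03],"turn":[0,0,-0.81],"fingers":0},{"dp":[0.13,-0.84,0.02],"turn":[0,0,-0.81],"fingers":0}]'

```text
clock: 12.78
eef_pos: [451.6, -198.1, 183.7]
tcp_rot: [-3.142, 0.0, 0.269]
contact_force: [0.8, -0.1, -0.2]
opening: 1.0
grasp_force: 0.0
```

Call:
play_rows --rows '[{"dp":[0.2,-0.82,0.03],"turn":[0,0,-0.81],"fingers":0},{"dp":[0.27,-0.81,0.02],"turn":[0,0,-0.81],"fingers":0},{"dp":[0.34,-0.78,0.03],"turn":[0,0,-0.81],"fingers":0},{"dp":[0.4,-0.74,0.02],"turn":[0,0,-0.81],"fingers":0},{"dp":[0.47,-0.72,0.03],"turn":[0,0,-0.81],"fingers":0}]'

```text
clock: 13.2
eef_pos: [447.3, -28.1, 178.7]
tcp_rot: [3.141, -0.0, 0.694]
contact_force: [0.8, -0.2, 0.6]
opening: 1.001
grasp_force: 0.0
```

Call:
play_rows --rows '[{"dp":[0.52,-0.66,0.02],"turn":[0,0,-0.81],"fingers":0},{"dp":[0.57,-0.63,0.03],"turn":[0,0,-0.81],"fingers":0},{"dp":[0.63,-0.57,0.02],"turn":[0,0,-0.81],"fingers":0},{"dp":[0.67,-0.51,0.03],"turn":[0,0,-0.81],"fingers":0},{"dp":[0.72,-0.46,0.02],"turn":[0,0,-0.81],"fingers":0}]'

```text
clock: 13.62
eef_pos: [442.6, 141.4, 173.8]
tcp_rot: [3.141, -0.0, 1.118]
contact_force: [0.3, 0.1, 0.8]
opening: 1.0
grasp_force: 0.0
```

Call:
play_rows --rows '[{"dp":[0.75,-0.39,0.03],"turn":[0,0,-0.81],"fingers":0},{"dp":[0.78,-0.33,0.02],"turn":[0,0,-0.81],"fingers":0},{"dp":[0.81,-0.27,0.03],"turn":[0,0,-0.81],"fingers":0},{"dp":[0.83,-0.19,0.02],"turn":[0,0,-0.81],"fingers":0},{"dp":[0.84,-0.12,0.03],"turn":[0,0,-0.81],"fingers":0}]'

```text
clock: 14.03
eef_pos: [438.1, 311.3, 168.5]
tcp_rot: [3.142, 0.0, 1.542]
contact_force: [-0.4, -0.5, -0.3]
opening: 1.001
grasp_force: 0.0
```

Call:
play_rows --rows '[{"dp":[0,0,0],"turn":[0,0,0],"fingers":0},{"dp":[0,0,0],"turn":[0,0,0],"fingers":0},{"dp":[0,0,0],"turn":[0,0,0],"fingers":0},{"dp":[0,0,0],"turn":[0,0,0],"fingers":0}]'

```text
clock: 14.37
eef_pos: [438.4, 308.6, 168.6]
tcp_rot: [-3.141, 0.001, 1.537]
contact_force: [-0.4, 0.3, -0.3]
opening: 0.999
grasp_force: 0.0
```

```bash
python3 - <<'E'
from h import *
from rig import r
for n in ("side","top"):
    f=r.grab_frame(n); np.savez(f"{n}2.npz",**f)
S=r.sense(); print(S["eef_pos"],S["tcp_rot"],S["qpos"])
t,s=load("top2"),load("side2")
a=crop(t,335,185,65,100,4); b=crop(t,440,200,60,95,4)[:,:]; c=crop(s,210,60,90,110,4)[:,:]
H=max(i.shape[0] for i in (a,b,c))
P=lambda i:cv2.copyMakeBorder(i,0,H-i.shape[0],0,0,0)
o=np.hstack([P(a),P(b),P(c)]); cv2.imwrite("pics/d2.png",o[:, :800]); print(o.shape)
E
```

```text
[438.68635407 308.54092409 168.86671671] [-3.14145697e+00  2.44960892e-04  1.53629705e+00] [ 6.10233014e-01  2.87853465e-01  1.88234073e+00 -1.38337920e-04
  9.71654127e-01  6.44810334e-01]
(440, 860, 3)
```

View pics/d2.png

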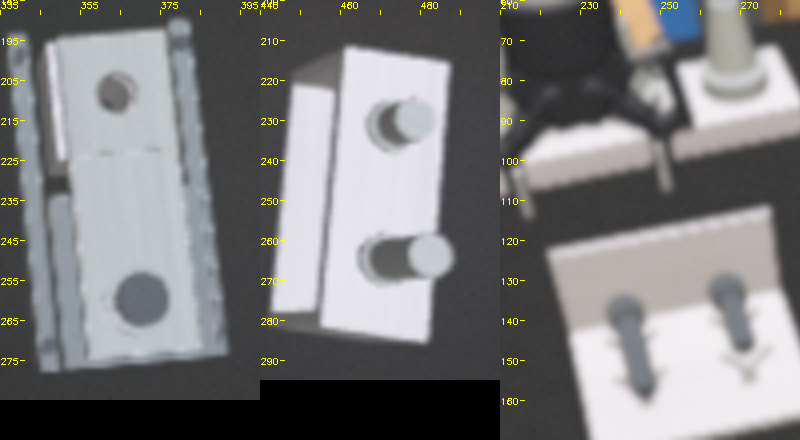

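The drift hangs back in the rack at (480,256). The strap hole now shows dark, clear through, at (362,209). In the side view the open gripper is above the long bolt.

Call:
play_rows --rows '[{"dp":[0.02,0,0.8],"turn":[0,0,0],"fingers":0},{"dp":[0,0,0.9],"turn":[0,0,0],"fingers":0},{"dp":[0,0,0.8],"turn":[0,0,0],"fingers":0},{"dp":[0,0,0.5],"turn":[0,0,0],"fingers":0},{"dp":[0,0,0],"turn":[0,0,0],"fingers":0}]'

```text
clock: 14.88
eef_pos: [436.5, 307.9, 45.3]
tcp_rot: [-3.136, 0.004, 1.536]
contact_force: [-1.2, -0.5, -0.2]
opening: 1.003
grasp_force: 0.0
```

Call:
play_rows --rows '[{"dp":[0,0,0.3],"turn":[0,0,0],"fingers":0},{"dp":[0,0,0.3],"turn":[0,0,0],"fingers":0},{"dp":[0,0,0],"turn":[0,0,0],"fingers":0},{"dp":[0,0,0],"turn":[0,0,0],"fingers":0}]'

```text
clock: 15.22
eef_pos: [438.8, 310.4, 25.1]
tcp_rot: [3.142, -0.0, 1.538]
contact_force: [0.4, 0.1, -0.3]
opening: 1.002
grasp_force: 0.0
```

Now I'll close the gripper at moderate force.

Call:
play_rows --rows '[{"dp":[0,0,0.03],"turn":[0,0,0],"fingers":0.5},{"dp":[0,0,0],"turn":[0,0,0],"fingers":1},{"dp":[0,0,0],"turn":[0,0,0],"fingers":1},{"dp":[0,0,0],"turn":[0,0,0],"fingers":1},{"dp":[0,0,0],"turn":[0,0,0],"fingers":1}]' --force 90

```text
clock: 15.63
eef_pos: [438.8, 310.6, 24.0]
tcp_rot: [3.141, -0.0, 1.538]
contact_force: [-0.5, 0.2, -0.8]
opening: 0.3
grasp_force: 0.0
```

Call:
play_rows --rows '[{"dp":[0,0,0],"turn":[0,0,0],"fingers":1},{"dp":[0,0,0],"turn":[0,0,0],"fingers":1},{"dp":[0,0,0],"turn":[0,0,0],"fingers":1}]'

```text
clock: 15.88
eef_pos: [439.1, 310.6, 24.2]
tcp_rot: [3.141, -0.0, 1.538]
contact_force: [-0.4, -2.2, 6.5]
opening: 0.215
grasp_force: 87.8
```

```bash
cat >> h.py <<'E'
def tilt(yaw,a):  # tool down at yaw, then turned by a about its own y
    return (Ro.from_euler("xyz",(np.pi,0,yaw))*Ro.from_rotvec([0,a,0])).as_euler("xyz")
E
python3 - <<'E'
from h import *
e0=(np.pi,0,1.538); e1=tilt(1.617,np.pi/4)
p,e=plan((439,310.6,200),e0,(629,21,215),e1,10,1)
p,e=plan(p,e,(627.1,56.3,127.7),e1,3,1)
E
```

```text
{"dp":[-0.71, 0.5, -0.04],"turn":[0.03, 0.75, -0.07],"fingers":1},{"dp":[-0.7, 0.49, -0.09],"turn":[0.03, 0.75, -0.07],"fingers":1},{"dp":[-0.7, 0.49, -0.15],"turn":[0.03, 0.75, -0.07],"fingers":1},{"dp":[-0.69, 0.48, -0.21],"turn":[0.03, 0.75, -0.07],"fingers":1},{"dp":[-0.68, 0.48, -0.26],"turn":[0.03, 0.75, -0.07],"fingers":1},
{"dp":[-0.65, 0.47, -0.32],"turn":[0.03, 0.75, -0.07],"fingers":1},{"dp":[-0.64, 0.46, -0.37],"turn":[0.03, 0.75, -0.07],"fingers":1},{"dp":[-0.6, 0.46, -0.42],"turn":[0.03, 0.75, -0.07],"fingers":1},{"dp":[-0.57, 0.45, -0.46],"turn":[0.03, 0.75, -0.07],"fingers":1},{"dp":[-0.54, 0.45, -0.52],"turn":[0.03, 0.75, -0.07],"fingers":1},

{"dp":[-0.31, 0.0, 0.72],"turn":[0.0, 0.0, 0.0],"fingers":1},{"dp":[-0.3, 0.0, 0.73],"turn":[0.0, 0.0, 0.0],"fingers":1},{"dp":[-0.31, 0.0, 0.72],"turn":[0.0, 0.0, 0.0],"fingers":1},
```

Call:
play_rows --rows '[{"dp":[0,0,-0.4],"turn":[0,0,0],"fingers":1},{"dp":[0,0,-0.9],"turn":[0,0,0],"fingers":1},{"dp":[0,0,-1],"turn":[0,0,0],"fingers":1},{"dp":[0,0,-1],"turn":[0,0,0],"fingers":1},{"dp":[0,0,-1],"turn":[0,0,0],"fingers":1}]'

```text
clock: 16.3
eef_pos: [437.7, 309.9, 196.8]
tcp_rot: [-3.14, 0.001, 1.538]
contact_force: [1.3, 0.5, -3.1]
opening: 0.216
grasp_force: 88.8
```

Call:
play_rows --rows '[{"dp":[0,0,-0.1],"turn":[0,0,0],"fingers":1},{"dp":[0,0,0],"turn":[0,0,0],"fingers":1},{"dp":[0,0,0],"turn":[0,0,0],"fingers":1}]'

```text
clock: 16.55
eef_pos: [437.9, 309.9, 198.6]
tcp_rot: [-3.14, 0.001, 1.538]
contact_force: [-0.2, -0.5, -3.4]
opening: 0.217
grasp_force: 88.8
```

Call:
play_rows --rows '[{"dp":[-0.71,0.5,-0.04],"turn":[0.03,0.75,-0.07],"fingers":1},{"dp":[-0.7,0.49,-0.09],"turn":[0.03,0.75,-0.07],"fingers":1},{"dp":[-0.7,0.49,-0.15],"turn":[0.03,0.75,-0.07],"fingers":1},{"dp":[-0.69,0.48,-0.21],"turn":[0.03,0.75,-0.07],"fingers":1},{"dp":[-0.68,0.48,-0.26],"turn":[0.03,0.75,-0.07],"fingers":1}]'

```text
clock: 16.97
eef_pos: [533.0, 164.2, 204.8]
tcp_rot: [-3.131, -0.396, 1.573]
contact_force: [0.5, 0.9, -4.6]
opening: 0.221
grasp_force: 88.8
```

Call:
play_rows --rows '[{"dp":[-0.65,0.47,-0.32],"turn":[0.03,0.75,-0.07],"fingers":1},{"dp":[-0.64,0.46,-0.37],"turn":[0.03,0.75,-0.07],"fingers":1},{"dp":[-0.6,0.46,-0.42],"turn":[0.03,0.75,-0.07],"fingers":1},{"dp":[-0.57,0.45,-0.46],"turn":[0.03,0.75,-0.07],"fingers":1},{"dp":[-0.54,0.45,-0.52],"turn":[0.03,0.75,-0.07],"fingers":1}]'

```text
clock: 17.38
eef_pos: [628.0, 18.9, 211.9]
tcp_rot: [-3.136, -0.79, 1.61]
contact_force: [2.3, 1.2, -3.7]
opening: 0.216
grasp_force: 88.9
```

Call:
play_rows --rows '[{"dp":[0,0,0],"turn":[0,0,0],"fingers":1},{"dp":[0,0,0],"turn":[0,0,0],"fingers":1},{"dp":[0,0,0],"turn":[0,0,0],"fingers":1}]'

```text
clock: 17.63
eef_pos: [627.3, 20.8, 211.8]
tcp_rot: [-3.133, -0.786, 1.608]
contact_force: [-0.3, 0.8, -3.2]
opening: 0.218
grasp_force: 89.0
```

```bash
python3 - <<'E'
from h import *
from rig import r
S=r.sense(); print(S["clock"],S["eef_pos"],S["tcp_rot"],S["qpos"])
plan(S["eef_pos"],S["tcp_rot"],(627.1,56.3,127.7),tilt(1.617,np.pi/4),4,1)
E
```

```text
17.6333 [627.30761916  20.79743876 211.81238517] [-3.13295781 -0.78639145  1.60840119] [-0.33567292  0.55301094  1.60756224  0.72853753  1.39825666 -0.66481245]
{"dp":[-0.22, 0.01, 0.53],"turn":[-0.01, 0.0, -0.01],"fingers":1},{"dp":[-0.21, 0.01, 0.53],"turn":[-0.01, 0.0, -0.01],"fingers":1},{"dp":[-0.22, 0.01, 0.52],"turn":[-0.01, 0.0, -0.01],"fingers":1},{"dp":[-0.21, 0.01, 0.53],"turn":[-0.01, 0.0, -0.01],"fingers":1},
```

Call:
play_rows --rows '[{"dp":[-0.22,0.01,0.53],"turn":[-0.01,0,-0.01],"fingers":1},{"dp":[-0.21,0.01,0.53],"turn":[-0.01,0,-0.01],"fingers":1},{"dp":[-0.22,0.01,0.52],"turn":[-0.01,0,-0.01],"fingers":1},{"dp":[-0.21,0.01,0.53],"turn":[-0.01,0,-0.01],"fingers":1},{"dp":[0,0,0],"turn":[0,0,0],"fingers":1}]'

```text
clock: 18.05
eef_pos: [625.0, 59.7, 127.0]
tcp_rot: [-3.139, -0.786, 1.618]
contact_force: [-1.6, -0.1, -3.4]
opening: 0.218
grasp_force: 88.9
```

Call:
play_rows --rows '[{"dp":[0,0,0.4],"turn":[0,0,0],"fingers":1},{"dp":[0,0,0.4],"turn":[0,0,0],"fingers":1},{"dp":[0,0,0],"turn":[0,0,0],"fingers":1},{"dp":[0,0,0],"turn":[0,0,0],"fingers":1}]'

```text
clock: 18.38
eef_pos: [627.3, 80.0, 108.2]
tcp_rot: [3.135, -0.786, 1.622]
contact_force: [-0.1, -0.4, -2.4]
opening: 0.214
grasp_force: 88.9
```

```bash
python3 - <<'E'
from h import *
from rig import r
for n in ("side","top"):
    f=r.grab_frame(n); np.savez(f"{n}3.npz",**f)
S=r.sense(); print(S["clock"],S["eef_pos"],S["tcp_rot"])
t,s=load("top3"),load("side3")
a=crop(t,235,160,75,65,6); b=crop(s,290,110,70,90,5)
H=max(i.shape[0] for i in (a,b))
P=lambda i:cv2.copyMakeBorder(i,0,H-i.shape[0],0,0,0)
o=np.hstack([P(a),P(b)]); cv2.imwrite("pics/d3.png",o); print(o.shape)
E
```

```text
18.4833 [628.22708286  78.89029287 108.95962541] [ 3.13297145 -0.785506    1.62207219]
(450, 800, 3)
```

View pics/d3.png

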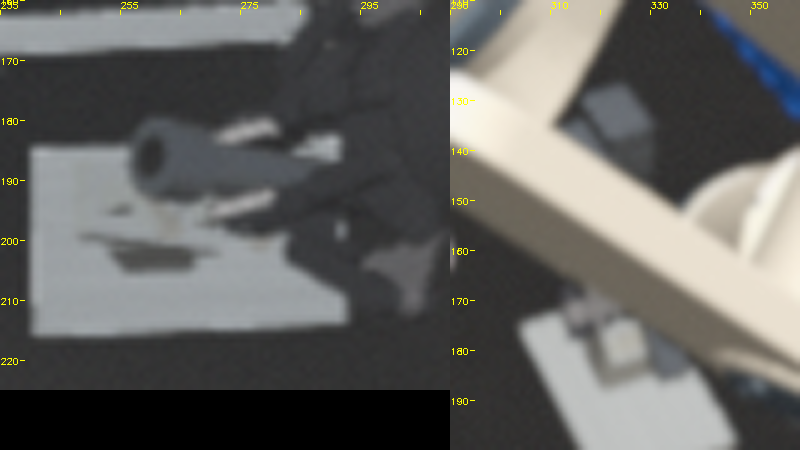

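The bolt is held slanted over the rest: the head's dark face is at (259,186.5) and the shank runs right to (285,188). I'll check this against the expected pose.

```bash
python3 - <<'E'
from h import *
t=load("top3"); np.set_printoptions(precision=1,suppress=True)
print(proj(t,[(627.3,99,154.6),(627.9,85,140.5),(628.8,66.2,121.7)]))
hsv=t["pixels"].astype(int)
x,y=250,175
for v in range(177,200,2): print(v,hsv[v,252:290].sum(1)//3)
E
```

```text
[[260.6 184.9]
 [267.8 186.2]
 [277.1 187.7]]
177 [49 48 49 47 51 48 49 48 48 49 49 46 47 48 49 49 50 49 48 52 52 50 51 52
 52 53 53 54 57 58 60 60 58 54 57 58 59 60]
179 [49 50 50 48 51 48 50 60 65 64 64 62 59 53 54 50 50 49 50 51 55 58 68 77
 74 81 88 89 73 58 57 61 57 53 51 51 49 46]
181 [ 49  49  50  50  49  60  78  85  84  85  84  85  83  81  80  78  75  66
  69  78 100 123 136 152 161 157 153 151 131  88  55  46  46  48  53  56
  59  61]
183 [ 64  61  64  70  71  77  75  62  56  61  77  84  87  86  88  85  86  86
  96 116 129 138 126 106  89  69  59  53  53  49  49  52  56  75 112 135
 143 158]
185 [156 156 157 155 127  87  61  49  49  53  69  82  88  87  87  87  87  87
  87  87  91  88  89  89  86  84  82  82  74  71  70  88 120 136 139 144
 150 154]
187 [156 157 156 144 114  80  60  51  52  57  76  87  87  86  89  86  87  88
  88  86  87  90  90  90  89  89  90  90  90  88  88  88  87  85  85  82
  78  78]
189 [155 154 154 154 128  97  78  70  72  82  86  85  83  85  84  84  86  85
  85  86  86  86  85  87  87  87  87  87  88  87  88  84  85  81  68  60
  58  60]
191 [153 153 153 153 150 126  99  92  87  84  77  70  71  73  75  76  80  82
  79  71  71  71  73  77  86  92  97 109  92  73  65  63  60  59  61  61
  59  60]
193 [152 153 149 146 147 149 146 132 114 103 101 103  91  88  88  98 113 129
 120 118 120 125 138 154 162 158 152 137  99  67  59  58  59  58  53  52
  51  47]
195 [144 130 116 116 127 147 154 153 147 139 140 143 141 146 153 152 152 139
 142 149 149 136 122 104  88  76  70  64  60  55  55  56  55  53  50  52
  55  55]
197 [156 156 157 157 158 157 156 157 153 149 142 139 142 150 154 144 132 120
 108 107  89  68  64  70  67  57  56  54  56  58  59  59  59  59  59  60
  59  61]
199 [124 128 128 135 142 142 143 145 147 143 143 146 148 154 157 158 159 157
 156 156 148 140 129 114 110 102  95 102 115 126 115  81  62  57  58  56
  58  59]
```

Call:
play_rows --rows '[{"dp":[-0.07,-0.05,0.25],"turn":[0,0,0],"fingers":1},{"dp":[0,0,0.25],"turn":[0,0,0],"fingers":1},{"dp":[0,0,0],"turn":[0,0,0],"fingers":1},{"dp":[0,0,0],"turn":[0,0,0],"fingers":1}]'

```text
clock: 18.82
eef_pos: [624.7, 91.4, 91.4]
tcp_rot: [3.137, -0.786, 1.62]
contact_force: [-0.4, -0.4, -2.9]
opening: 0.216
grasp_force: 88.9
```

Call:
play_rows --rows '[{"dp":[0,0,0.1],"turn":[0,0,0],"fingers":1},{"dp":[0,0,0.1],"turn":[0,0,0],"fingers":1},{"dp":[0,0,0],"turn":[0,0,0],"fingers":1}]'

```text
clock: 19.07
eef_pos: [625.4, 96.8, 86.2]
tcp_rot: [3.134, -0.786, 1.621]
contact_force: [1.2, -0.0, -3.4]
opening: 0.219
grasp_force: 89.0
```

Call:
play_rows --rows '[{"dp":[0,0,0.05],"turn":[0,0,0],"fingers":1},{"dp":[0,0,0],"turn":[0,0,0],"fingers":1},{"dp":[0,0,0],"turn":[0,0,0],"fingers":1}]'

```text
clock: 19.32
eef_pos: [626.2, 97.7, 85.5]
tcp_rot: [3.132, -0.785, 1.621]
contact_force: [3.8, -1.5, -1.2]
opening: 0.218
grasp_force: 89.3
```

Call:
play_rows --rows '[{"dp":[0,0,0.05],"turn":[0,0,0],"fingers":1},{"dp":[0,0,0],"turn":[0,0,0],"fingers":1},{"dp":[0,0,0],"turn":[0,0,0],"fingers":1}]'

```text
clock: 19.57
eef_pos: [627.2, 98.5, 84.7]
tcp_rot: [3.129, -0.785, 1.622]
contact_force: [6.1, -5.9, 2.6]
opening: 0.218
grasp_force: 90.0
```

Call:
play_rows --rows '[{"dp":[0,0.05,0.02],"turn":[0,0,0],"fingers":1},{"dp":[0,0.03,0],"turn":[0,0,0],"fingers":1},{"dp":[0,0,0],"turn":[0,0,0],"fingers":1}]'

```text
clock: 19.82
eef_pos: [627.7, 99.0, 84.2]
tcp_rot: [3.134, -0.786, 1.622]
contact_force: [-5.3, -12.9, 11.2]
opening: 0.217
grasp_force: 91.3
```

Call:
play_rows --rows '[{"dp":[0,-0.03,-0.02],"turn":[0,0,0],"fingers":1},{"dp":[0,0,0],"turn":[0,0,0],"fingers":1},{"dp":[0,0,0],"turn":[0,0,0],"fingers":0.6},{"dp":[0,0,0],"turn":[0,0,0],"fingers":0.3},{"dp":[0,0,0],"turn":[0,0,0],"fingers":0}]'

```text
clock: 20.23
eef_pos: [626.5, 100.0, 83.6]
tcp_rot: [3.136, -0.787, 1.62]
contact_force: [-0.8, 0.3, 0.7]
opening: 0.633
grasp_force: 0.0
```

Call:
play_rows --rows '[{"dp":[0,0,0],"turn":[0,0,0],"fingers":0},{"dp":[0,0,0],"turn":[0,0,0],"fingers":0},{"dp":[0,0,-0.3],"turn":[0,0,0],"fingers":0},{"dp":[0,0,-0.6],"turn":[0,0,0],"fingers":0},{"dp":[0,0,-0.8],"turn":[0,0,0],"fingers":0}]'

```text
clock: 20.65
eef_pos: [627.6, 51.8, 131.4]
tcp_rot: [3.139, -0.787, 1.619]
contact_force: [-0.1, -0.1, -0.5]
opening: 1.0
grasp_force: 0.0
```

Call:
play_rows --rows '[{"dp":[0,0,-0.8],"turn":[0,0,0],"fingers":0},{"dp":[0,0,-0.8],"turn":[0,0,0],"fingers":0},{"dp":[0,0,-0.8],"turn":[0,0,0],"fingers":0},{"dp":[0,0,0],"turn":[0,0,0],"fingers":0},{"dp":[0,0,0],"turn":[0,0,0],"fingers":0}]'

```text
clock: 21.07
eef_pos: [632.5, -18.3, 201.3]
tcp_rot: [3.13, -0.784, 1.622]
contact_force: [-1.3, 0.3, -1.1]
opening: 1.001
grasp_force: 0.0
```

```bash
python3 - <<'E'
from h import *
from rig import r
for n in ("side","top"):
    f=r.grab_frame(n); np.savez(f"{n}4.npz",**f)
S=r.sense(); print(S["clock"],S["eef_pos"],S["tcp_rot"],S["qpos"])
t,s=load("top4"),load("side4")
a=crop(t,235,165,65,55,6); b=crop(s,295,125,70,80,5)
H=max(i.shape[0] for i in (a,b))
P=lambda i:cv2.copyMakeBorder(i,0,H-i.shape[0],0,0,0)
o=np.hstack([P(a),P(b)]); cv2.imwrite("pics/d4.png",o)
E
```

```text
21.1667 [631.11604144 -16.30246535 199.20471431] [ 3.1357204  -0.78601811  1.61975795] [-0.38562211  0.58707357  1.57898413  0.7102377   1.41618829 -0.70871358]
```

View pics/d4.png

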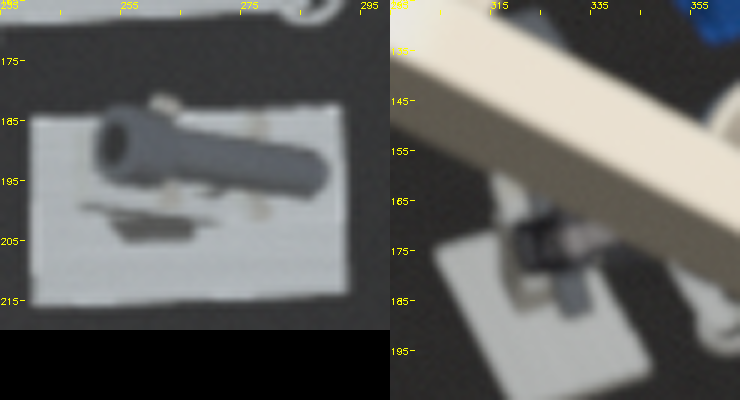

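The bolt lies in the rest. In the top view its head face is at (253,189.5) and its shank end at about (288.5,193.5); the gripper is clear of it. Next I'll compute how far along the rest it sits.

```bash
python3 - <<'E'
from h import *
t=load("top4"); np.set_printoptions(precision=1,suppress=True)
xb=np.array([-.046*.7071,.999*.7071,.7071])
seat=np.array([626.5,103,115])
for d in (0,4,8): print(d,[proj(t,seat+xb*(d+k))[0] for k in (20,0,-80)])
g=cv2.cvtColor(t["pixels"],cv2.COLOR_RGB2GRAY); m=((g<110)).astype(np.uint8)[176:205,243:296]
n,l,st,c=cv2.connectedComponentsWithStats(m); print(st,c)
k=l[189-176,270-243]; p=np.argwhere(l==k)[:,::-1]+[243,176]; mu=p.mean(0);U=np.linalg.svd(p-mu,full_matrices=False)[2][0];pr=(p-mu)@U
print("ends",mu+U*pr.min(),mu+U*pr.max(),U)
f=t["pixels"].astype(int).sum(2)//3
for v in (185,187,189,191): print(f[v,246:268])
E
```

```text
0 [array([253.8, 188.2]), array([260.9, 189.3]), array([287.5, 193.5])]
4 [array([252.3, 187.9]), array([259.5, 189.1]), array([286.2, 193.3])]
8 [array([250.8, 187.7]), array([258.1, 188.8]), array([284.9, 193.1])]
[[  0   5  50  24 700]
 [  0   0  53  29 792]
 [ 11  25  13   4  45]] [[25.  18.4]
 [27.4  9.4]
 [17.4 26.5]]
ends [242.3 181.9] [296.9 188.7] [1.  0.1]
[173 174 172 173 167 138 102  83  80  86  93  97  96  97  96  94  95 106
 142 164 173 174]
[179 175 172 170 143 106  77  58  56  61  84  97  97  97  98  96  96  96
  97  99 100 101]
[178 174 170 168 137  94  67  56  56  60  84  97  98  98  96  96  97  98
  97  99 100 100]
[179 175 170 169 138  99  77  61  64  79  92  96  95  97  95  96  96  96
  94  96  98  98]
```

```bash
python3 - <<'E'
from h import *
from rig import r
S=r.sense()
p,e=plan(S["eef_pos"],S["tcp_rot"],(628,70,240),tilt(1.617,0),9,0)
p,e=plan(p,e,(624.4,162.6,174),tilt(1.617,-np.pi/4),9,0)
print(p,e)
E
```

```text
{"dp":[0.25, 0.0, 0.09],"turn":[0.0, -0.83, 0.0],"fingers":0},{"dp":[0.26, 0.01, 0.07],"turn":[0.0, -0.83, 0.0],"fingers":0},{"dp":[0.26, 0.0, 0.04],"turn":[0.0, -0.83, 0.0],"fingers":0},{"dp":[0.26, 0.0, 0.03],"turn":[0.0, -0.83, 0.0],"fingers":0},{"dp":[0.27, 0.0, -0.01],"turn":[0.0, -0.83, 0.0],"fingers":0},
{"dp":[0.26, 0.01, -0.02],"turn":[0.0, -0.83, 0.0],"fingers":0},{"dp":[0.26, 0.0, -0.05],"turn":[0.0, -0.83, 0.0],"fingers":0},{"dp":[0.26, 0.0, -0.07],"turn":[0.0, -0.83, 0.0],"fingers":0},{"dp":[0.25, 0.0, -0.09],"turn":[0.0, -0.83, 0.0],"fingers":0},
{"dp":[0.26, 0.0, 0.18],"turn":[0.0, -0.84, 0.0],"fingers":0},{"dp":[0.27, 0.0, 0.17],"turn":[0.0, -0.84, 0.0],"fingers":0},{"dp":[0.28, 0.0, 0.13],"turn":[0.0, -0.84, 0.0],"fingers":0},{"dp":[0.3, 0.0, 0.11],"turn":[0.0, -0.84, 0.0],"fingers":0},{"dp":[0.3, 0.01, 0.09],"turn":[0.0, -0.84, 0.0],"fingers":0},
{"dp":[0.32, 0.0, 0.06],"turn":[0.0, -0.84, 0.0],"fingers":0},{"dp":[0.31, 0.0, 0.03],"turn":[0.0, -0.84, 0.0],"fingers":0},{"dp":[0.32, 0.0, 0.0],"turn":[0.0, -0.84, 0.0],"fingers":0},{"dp":[0.31, 0.0, -0.02],"turn":[0.0, -0.84, 0.0],"fingers":0},
[624.40776509 162.44944397 173.88933131] [3.13570929 0.78790253 1.61143245]
```

Call:
play_rows --rows '[{"dp":[0.25,0,0.09],"turn":[0,-0.83,0],"fingers":0},{"dp":[0.26,0.01,0.07],"turn":[0,-0.83,0],"fingers":0},{"dp":[0.26,0,0.04],"turn":[0,-0.83,0],"fingers":0},{"dp":[0.26,0,0.03],"turn":[0,-0.83,0],"fingers":0},{"dp":[0.27,0,-0.01],"turn":[0,-0.83,0],"fingers":0}]'

```text
clock: 21.58
eef_pos: [629.0, 32.7, 221.7]
tcp_rot: [3.137, -0.348, 1.618]
contact_force: [0.2, 0.7, -0.6]
opening: 1.003
grasp_force: 0.0
```

Call:
play_rows --rows '[{"dp":[0.26,0.01,-0.02],"turn":[0,-0.83,0],"fingers":0},{"dp":[0.26,0,-0.05],"turn":[0,-0.83,0],"fingers":0},{"dp":[0.26,0,-0.07],"turn":[0,-0.83,0],"fingers":0},{"dp":[0.25,0,-0.09],"turn":[0,-0.83,0],"fingers":0}]'

```text
clock: 21.92
eef_pos: [627.6, 71.2, 240.1]
tcp_rot: [3.137, 0.0, 1.617]
contact_force: [0.1, 0.1, -0.9]
opening: 0.999
grasp_force: 0.0
```

Call:
play_rows --rows '[{"dp":[0.26,0,0.18],"turn":[0,-0.84,0],"fingers":0},{"dp":[0.27,0,0.17],"turn":[0,-0.84,0],"fingers":0},{"dp":[0.28,0,0.13],"turn":[0,-0.84,0],"fingers":0},{"dp":[0.3,0,0.11],"turn":[0,-0.84,0],"fingers":0},{"dp":[0.3,0.01,0.09],"turn":[0,-0.84,0],"fingers":0}]'

```text
clock: 22.33
eef_pos: [625.7, 122.7, 202.9]
tcp_rot: [3.136, 0.441, 1.615]
contact_force: [0.3, -0.3, -0.2]
opening: 1.003
grasp_force: 0.0
```

Call:
play_rows --rows '[{"dp":[0.32,0,0.06],"turn":[0,-0.84,0],"fingers":0},{"dp":[0.31,0,0.03],"turn":[0,-0.84,0],"fingers":0},{"dp":[0.32,0,0],"turn":[0,-0.84,0],"fingers":0},{"dp":[0.31,0,-0.02],"turn":[0,-0.84,0],"fingers":0},{"dp":[0,0,0],"turn":[0,0,0],"fingers":0}]'

```text
clock: 22.75
eef_pos: [621.9, 165.6, 168.5]
tcp_rot: [-3.137, 0.795, 1.624]
contact_force: [-1.8, -0.2, -0.3]
opening: 1.003
grasp_force: 0.0
```

Call:
play_rows --rows '[{"dp":[0,0,0],"turn":[0,0,0],"fingers":0},{"dp":[0,0,0],"turn":[0,0,0],"fingers":0}]'

```text
clock: 22.92
eef_pos: [624.4, 162.4, 173.6]
tcp_rot: [3.137, 0.788, 1.613]
contact_force: [-0.4, 0.3, -0.4]
opening: 0.998
grasp_force: 0.0
```

```bash
python3 - <<'E'
from h import *
from rig import r
S=r.sense(); print(S["clock"],S["eef_pos"],S["tcp_rot"],S["qpos"])
plan(S["eef_pos"],S["tcp_rot"],(627,109,120),tilt(1.617,-np.pi/4),3,0)
E
```

```text
22.9167 [624.41372872 162.42893336 173.59384649] [3.13671851 0.78759631 1.61336226] [ 0.58224113  0.67467053  1.48251953 -0.65980065  1.48008158  0.77119866]
{"dp":[0.0, 0.0, 0.63],"turn":[0.01, 0.01, -0.01],"fingers":0},{"dp":[0.0, 0.0, 0.63],"turn":[0.01, 0.01, -0.01],"fingers":0},{"dp":[0.0, 0.0, 0.63],"turn":[0.01, 0.01, -0.01],"fingers":0},
```

Call:
play_rows --rows '[{"dp":[0,0,0.6],"turn":[0.01,0.01,-0.01],"fingers":0},{"dp":[0,0,0.6],"turn":[0.01,0.01,-0.01],"fingers":0},{"dp":[0,0,0.5],"turn":[0,0,0],"fingers":0},{"dp":[0,0,0.2],"turn":[0,0,0],"fingers":0},{"dp":[0,0,0],"turn":[0,0,0],"fingers":0}]'

```text
clock: 23.33
eef_pos: [627.0, 106.1, 120.6]
tcp_rot: [3.14, 0.786, 1.612]
contact_force: [0.1, 0.5, 0.2]
opening: 0.997
grasp_force: 0.0
```

Call:
play_rows --rows '[{"dp":[0,0,0.05],"turn":[0,0,0],"fingers":0},{"dp":[0,0,0],"turn":[0,0,0],"fingers":0},{"dp":[0,0,0],"turn":[0,0,0],"fingers":0}]'

```text
clock: 23.58
eef_pos: [628.2, 107.9, 120.2]
tcp_rot: [3.136, 0.785, 1.612]
contact_force: [-0.2, 1.0, 0.6]
opening: 1.001
grasp_force: 0.0
```

Call:
play_rows --rows '[{"dp":[0,0,0.07],"turn":[0,0,0],"fingers":0},{"dp":[0,0,0],"turn":[0,0,0],"fingers":0.5},{"dp":[0,0,0],"turn":[0,0,0],"fingers":1},{"dp":[0,0,0],"turn":[0,0,0],"fingers":1},{"dp":[0,0,0],"turn":[0,0,0],"fingers":1}]' --force 100

```text
clock: 24.0
eef_pos: [627.7, 105.3, 117.2]
tcp_rot: [3.139, 0.786, 1.614]
contact_force: [0.4, 0.2, -0.4]
opening: 0.456
grasp_force: 0.0
```

Call:
play_rows --rows '[{"dp":[0,0,0],"turn":[0,0,0],"fingers":1},{"dp":[0,0,0],"turn":[0,0,0],"fingers":1},{"dp":[0,0,0],"turn":[0,0,0],"fingers":1}]'

```text
clock: 24.25
eef_pos: [627.5, 105.6, 117.6]
tcp_rot: [3.139, 0.786, 1.613]
contact_force: [-3.4, 3.5, 6.0]
opening: 0.314
grasp_force: 98.1
```

Call:
play_rows --rows '[{"dp":[-0.3,0,0],"turn":[0,0,0],"fingers":1},{"dp":[-0.5,0,0],"turn":[0,0,0],"fingers":1},{"dp":[-0.7,0,-0.4],"turn":[0,0,0],"fingers":1},{"dp":[-0.6,0,-0.6],"turn":[0,0,0],"fingers":1},{"dp":[-0.6,0,-0.6],"turn":[0,0,0],"fingers":1}]'

```text
clock: 24.67
eef_pos: [628.2, 73.3, 238.8]
tcp_rot: [-3.141, 0.786, 1.615]
contact_force: [1.4, 0.0, -3.2]
opening: 0.314
grasp_force: 98.9
```

Call:
play_rows --rows '[{"dp":[0,0,0],"turn":[0,0,0],"fingers":1},{"dp":[0,0,0],"turn":[0,0,0],"fingers":1}]'

```text
clock: 24.83
eef_pos: [629.6, 74.5, 240.0]
tcp_rot: [3.134, 0.784, 1.61]
contact_force: [1.4, 0.6, -4.5]
opening: 0.308
grasp_force: 99.0
```

```bash
python3 - <<'E'
from h import *
from rig import r
S=r.sense(); print(S["clock"],S["eef_pos"],S["tcp_rot"],S["contact_force"],S["opening"])
plan(S["eef_pos"],S["tcp_rot"],(589.3,-133.2,215),tilt(1.617,0),10,1)
E
```

```text
24.8333 [629.59635575  74.50329915 240.03036223] [3.13394031 0.78370247 1.61021865] [ 1.36291547  0.63012073 -4.45272723] 0.3084150017257556
{"dp":[-0.32, -0.12, 0.41],"turn":[0.0, 0.75, 0.0],"fingers":1},{"dp":[-0.35, -0.13, 0.38],"turn":[0.0, 0.75, 0.0],"fingers":1},{"dp":[-0.38, -0.12, 0.35],"turn":[0.0, 0.75, 0.0],"fingers":1},{"dp":[-0.41, -0.13, 0.32],"turn":[0.0, 0.75, 0.0],"fingers":1},{"dp":[-0.43, -0.12, 0.29],"turn":[0.0, 0.75, 0.0],"fingers":1},
{"dp":[-0.45, -0.13, 0.25],"turn":[0.0, 0.75, 0.0],"fingers":1},{"dp":[-0.47, -0.12, 0.22],"turn":[0.0, 0.75, 0.0],"fingers":1},{"dp":[-0.49, -0.12, 0.18],"turn":[0.0, 0.75, 0.0],"fingers":1},{"dp":[-0.49, -0.13, 0.14],"turn":[0.0, 0.75, 0.0],"fingers":1},{"dp":[-0.51, -0.12, 0.1],"turn":[0.0, 0.75, 0.0],"fingers":1},
```

Call:
play_rows --rows '[{"dp":[-0.32,-0.12,0.41],"turn":[0,0.75,0],"fingers":1},{"dp":[-0.35,-0.13,0.38],"turn":[0,0.75,0],"fingers":1},{"dp":[-0.38,-0.12,0.35],"turn":[0,0.75,0],"fingers":1},{"dp":[-0.41,-0.13,0.32],"turn":[0,0.75,0],"fingers":1},{"dp":[-0.43,-0.12,0.29],"turn":[0,0.75,0],"fingers":1}]'

```text
clock: 25.25
eef_pos: [607.5, -30.3, 224.3]
tcp_rot: [3.142, 0.39, 1.616]
contact_force: [0.3, 0.1, -2.4]
opening: 0.312
grasp_force: 98.9
```

Call:
play_rows --rows '[{"dp":[-0.45,-0.13,0.25],"turn":[0,0.75,0],"fingers":1},{"dp":[-0.47,-0.12,0.22],"turn":[0,0.75,0],"fingers":1},{"dp":[-0.49,-0.12,0.18],"turn":[0,0.75,0],"fingers":1},{"dp":[-0.49,-0.13,0.14],"turn":[0,0.75,0],"fingers":1},{"dp":[-0.51,-0.12,0.1],"turn":[0,0.75,0],"fingers":1}]'

```text
clock: 25.67
eef_pos: [587.2, -134.2, 212.4]
tcp_rot: [3.141, -0.004, 1.615]
contact_force: [1.1, -0.5, -3.4]
opening: 0.312
grasp_force: 98.9
```

Call:
play_rows --rows '[{"dp":[0,0,0],"turn":[0,0,0],"fingers":1},{"dp":[0,0,0],"turn":[0,0,0],"fingers":1},{"dp":[0,0,0],"turn":[0,0,0],"fingers":1},{"dp":[0,0,0],"turn":[0,0,0],"fingers":1}]'

```text
clock: 26.0
eef_pos: [588.1, -132.3, 213.2]
tcp_rot: [-3.142, 0.001, 1.617]
contact_force: [-0.2, 0.5, -3.7]
opening: 0.308
grasp_force: 99.0
```

```bash
python3 - <<'E'
from h import *
from rig import r
f=r.grab_frame("side"); np.savez("side5.npz",**f); s=load("side5")
S=r.sense(); print(S["clock"],S["eef_pos"],S["tcp_rot"],S["contact_force"],S["qpos"])
cv2.imwrite("pics/d5.png",crop(s,290,150,100,110,5))
P=S["eef_pos"]
print(proj(s,[P+[0,1,-4.7],P+[0,1,-84.7],(588.1,-132.3,87)]))
E
```

```text
26.05 [ 588.34809561 -132.06312269  213.50350032] [3.14107994e+00 7.25651650e-04 1.61744986e+00] [ 0.25945325  0.82111294 -3.70972566] [-2.22972183e-01  3.35968649e-01  1.70028737e+00 -6.30088924e-04
  1.10464924e+00 -2.69342902e-01]
[[343.81401688 204.70576954]
 [342.87492691 227.61331108]
 [342.53054155 238.74363743]]
```

View pics/d5.png

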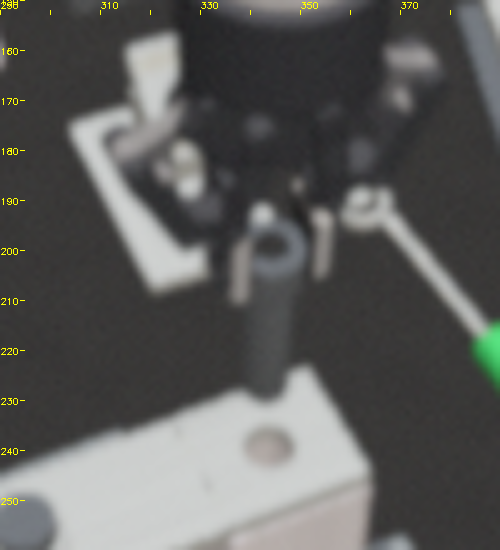

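The bolt hangs upright in the gripper: head ring at (343,199), shank tip at (343,228). The strap hole is at (343.8,239.3), about 1.5 mm further in +x. I'll shift slightly and lower.

Call:
play_rows --rows '[{"dp":[-0.02,0.04,0.3],"turn":[0,0,0],"fingers":1},{"dp":[0,0,0.35],"turn":[0,0,0],"fingers":1},{"dp":[0,0,0.2],"turn":[0,0,0],"fingers":1},{"dp":[0,0,0],"turn":[0,0,0],"fingers":1},{"dp":[0,0,0],"turn":[0,0,0],"fingers":1}]'

```text
clock: 26.47
eef_pos: [590.0, -133.5, 179.6]
tcp_rot: [3.141, 0.0, 1.617]
contact_force: [0.7, 0.4, -2.9]
opening: 0.309
grasp_force: 99.0
```

Call:
play_rows --rows '[{"dp":[0,0,0.1],"turn":[0,0,0],"fingers":1},{"dp":[0,0,0.05],"turn":[0,0,0],"fingers":1},{"dp":[0,0,0],"turn":[0,0,0],"fingers":1},{"dp":[0,0,0],"turn":[0,0,0],"fingers":1}]'

```text
clock: 26.8
eef_pos: [590.4, -134.4, 174.6]
tcp_rot: [3.139, 0.001, 1.616]
contact_force: [-0.3, 0.7, -3.5]
opening: 0.312
grasp_force: 99.0
```

Call:
play_rows --rows '[{"dp":[0.01,0,0.1],"turn":[0,0,0],"fingers":1},{"dp":[0,0,0],"turn":[0,0,0],"fingers":1},{"dp":[0,0,0],"turn":[0,0,0],"fingers":1}]'

```text
clock: 27.05
eef_pos: [590.1, -133.9, 170.2]
tcp_rot: [3.14, 0.0, 1.616]
contact_force: [0.8, 0.2, -3.6]
opening: 0.31
grasp_force: 99.0
```

Call:
play_rows --rows '[{"dp":[0,0,0.08],"turn":[0,0,0],"fingers":1},{"dp":[0,0,0],"turn":[0,0,0],"fingers":1},{"dp":[0,0,0],"turn":[0,0,0],"fingers":1}]'

```text
clock: 27.3
eef_pos: [590.1, -133.9, 166.9]
tcp_rot: [3.14, 0.0, 1.616]
contact_force: [-0.0, -0.4, -3.3]
opening: 0.313
grasp_force: 99.0
```

Call:
play_rows --rows '[{"dp":[0,0,0.08],"turn":[0,0,0],"fingers":1},{"dp":[0,0,0],"turn":[0,0,0],"fingers":1},{"dp":[0,0,0],"turn":[0,0,0],"fingers":1}]'

```text
clock: 27.55
eef_pos: [590.3, -133.8, 163.8]
tcp_rot: [3.14, 0.0, 1.616]
contact_force: [0.3, -0.1, -4.0]
opening: 0.309
grasp_force: 99.0
```

Call:
play_rows --rows '[{"dp":[0,0,0.08],"turn":[0,0,0],"fingers":1},{"dp":[0,0,0],"turn":[0,0,0],"fingers":1},{"dp":[0,0,0],"turn":[0,0,0],"fingers":1}]'

```text
clock: 27.8
eef_pos: [590.3, -133.8, 160.5]
tcp_rot: [3.14, 0.0, 1.616]
contact_force: [1.0, 2.0, -3.4]
opening: 0.312
grasp_force: 98.9
```

Call:
play_rows --rows '[{"dp":[0.02,0,0.06],"turn":[0,0,0],"fingers":1},{"dp":[0,0,0],"turn":[0,0,0],"fingers":1},{"dp":[0,0,0],"turn":[0,0,0],"fingers":1}]'

```text
clock: 28.05
eef_pos: [590.1, -133.1, 158.2]
tcp_rot: [3.14, 0.001, 1.616]
contact_force: [0.6, 0.4, -2.8]
opening: 0.309
grasp_force: 99.0
```

Call:
play_rows --rows '[{"dp":[0,0,0.06],"turn":[0,0,0],"fingers":1},{"dp":[0,0,0],"turn":[0,0,0],"fingers":1},{"dp":[0,0,0],"turn":[0,0,0],"fingers":1}]'

```text
clock: 28.3
eef_pos: [590.2, -133.1, 155.8]
tcp_rot: [3.14, 0.001, 1.616]
contact_force: [-0.4, 0.4, -2.8]
opening: 0.309
grasp_force: 98.9
```

Call:
play_rows --rows '[{"dp":[0,0,0.06],"turn":[0,0,0],"fingers":1},{"dp":[0,0,0],"turn":[0,0,0],"fingers":1},{"dp":[0,0,0],"turn":[0,0,0],"fingers":1}]'

```text
clock: 28.55
eef_pos: [590.3, -133.0, 153.5]
tcp_rot: [3.14, 0.0, 1.616]
contact_force: [0.5, 0.5, -3.8]
opening: 0.311
grasp_force: 99.0
```

Call:
play_rows --rows '[{"dp":[0,0,0.12],"turn":[0,0,0],"fingers":1},{"dp":[0,0,0.12],"turn":[0,0,0],"fingers":1},{"dp":[0,0,0],"turn":[0,0,0],"fingers":1},{"dp":[0,0,0],"turn":[0,0,0],"fingers":1}]'

```text
clock: 28.88
eef_pos: [590.1, -132.9, 143.3]
tcp_rot: [3.14, 0.0, 1.616]
contact_force: [0.9, 1.7, -4.7]
opening: 0.311
grasp_force: 98.9
```

Call:
play_rows --rows '[{"dp":[0,0,0.12],"turn":[0,0,0],"fingers":1},{"dp":[0,0,0.12],"turn":[0,0,0],"fingers":1},{"dp":[0,0,0],"turn":[0,0,0],"fingers":1},{"dp":[0,0,0],"turn":[0,0,0],"fingers":1}]'

```text
clock: 29.22
eef_pos: [590.1, -132.9, 133.8]
tcp_rot: [3.14, 0.0, 1.616]
contact_force: [1.7, 2.3, -4.2]
opening: 0.312
grasp_force: 98.9
```

Call:
play_rows --rows '[{"dp":[0.01,0.01,0.2],"turn":[0,0,0],"fingers":1},{"dp":[0,0,0.2],"turn":[0,0,0],"fingers":1},{"dp":[0,0,0],"turn":[0,0,0],"fingers":1},{"dp":[0,0,0],"turn":[0,0,0],"fingers":1}]'

```text
clock: 29.55
eef_pos: [590.3, -132.5, 117.5]
tcp_rot: [3.141, 0.0, 1.616]
contact_force: [0.9, 3.0, -4.2]
opening: 0.31
grasp_force: 99.0
```

Call:
play_rows --rows '[{"dp":[0,0,0.2],"turn":[0,0,0],"fingers":1},{"dp":[0,0,0.2],"turn":[0,0,0],"fingers":1},{"dp":[0,0,0],"turn":[0,0,0],"fingers":1},{"dp":[0,0,0],"turn":[0,0,0],"fingers":1}]'

```text
clock: 29.88
eef_pos: [590.4, -132.5, 101.5]
tcp_rot: [3.141, 0.0, 1.616]
contact_force: [2.1, 3.3, -5.5]
opening: 0.312
grasp_force: 99.3
```

Next, the last 10 mm in small steps.

Call:
play_rows --rows '[{"dp":[0,0,0.1],"turn":[0,0,0],"fingers":1},{"dp":[0,0,0.05],"turn":[0,0,0],"fingers":1},{"dp":[0,0,0],"turn":[0,0,0],"fingers":1},{"dp":[0,0,0],"turn":[0,0,0],"fingers":1}]'

```text
clock: 30.22
eef_pos: [590.8, -132.6, 96.2]
tcp_rot: [3.14, 0.001, 1.616]
contact_force: [1.6, 3.8, -5.0]
opening: 0.316
grasp_force: 99.3
```

Call:
play_rows --rows '[{"dp":[0,0,0.04],"turn":[0,0,0],"fingers":1},{"dp":[0,0,0],"turn":[0,0,0],"fingers":1},{"dp":[0,0,0],"turn":[0,0,0],"fingers":1}]'

```text
clock: 30.47
eef_pos: [590.9, -132.7, 94.8]
tcp_rot: [3.139, 0.001, 1.616]
contact_force: [1.8, 4.7, -3.5]
opening: 0.309
grasp_force: 99.4
```

Call:
play_rows --rows '[{"dp":[0,0,0.04],"turn":[0,0,0],"fingers":1},{"dp":[0,0,0],"turn":[0,0,0],"fingers":1},{"dp":[0,0,0],"turn":[0,0,0],"fingers":1}]'

```text
clock: 30.72
eef_pos: [590.9, -132.6, 93.3]
tcp_rot: [3.139, 0.001, 1.616]
contact_force: [1.3, 4.8, -1.5]
opening: 0.312
grasp_force: 99.4
```

Call:
play_rows --rows '[{"dp":[0,0,0.03],"turn":[0,0,0],"fingers":1},{"dp":[0,0,0],"turn":[0,0,0],"fingers":1},{"dp":[0,0,0],"turn":[0,0,0],"fingers":1}]'

```text
clock: 30.97
eef_pos: [591.0, -132.6, 92.1]
tcp_rot: [3.139, 0.0, 1.616]
contact_force: [2.0, 4.9, -2.1]
opening: 0.312
grasp_force: 99.4
```

Call:
play_rows --rows '[{"dp":[0,0,0.03],"turn":[0,0,0],"fingers":1},{"dp":[0,0,0],"turn":[0,0,0],"fingers":1},{"dp":[0,0,0],"turn":[0,0,0],"fingers":1}]'

```text
clock: 31.22
eef_pos: [590.9, -132.6, 90.9]
tcp_rot: [3.139, 0.0, 1.616]
contact_force: [1.7, 5.2, -2.5]
opening: 0.308
grasp_force: 99.4
```

Call:
play_rows --rows '[{"dp":[0,0,0.03],"turn":[0,0,0],"fingers":1},{"dp":[0,0,0],"turn":[0,0,0],"fingers":1},{"dp":[0,0,0],"turn":[0,0,0],"fingers":1}]'

```text
clock: 31.47
eef_pos: [591.1, -132.5, 90.0]
tcp_rot: [3.139, 0.0, 1.616]
contact_force: [1.3, 5.9, 0.7]
opening: 0.309
grasp_force: 99.9
```

Call:
play_rows --rows '[{"dp":[0,0,0.02],"turn":[0,0,0],"fingers":1},{"dp":[0,0,0],"turn":[0,0,0],"fingers":1},{"dp":[0,0,0],"turn":[0,0,0],"fingers":1}]'

```text
clock: 31.72
eef_pos: [591.1, -132.5, 89.9]
tcp_rot: [3.139, 0.0, 1.616]
contact_force: [-1.0, 5.5, 7.4]
opening: 0.31
grasp_force: 100.6
```

The head is down: the upward force rose to about 11 N with no further travel. Now I'll release and retreat.

Call:
play_rows --rows '[{"dp":[0,0,-0.02],"turn":[0,0,0],"fingers":0.6},{"dp":[0,0,0],"turn":[0,0,0],"fingers":0.3},{"dp":[0,0,0],"turn":[0,0,0],"fingers":0},{"dp":[0,0,0],"turn":[0,0,0],"fingers":0},{"dp":[0,0,0],"turn":[0,0,0],"fingers":0}]'

```text
clock: 32.13
eef_pos: [590.7, -133.0, 89.5]
tcp_rot: [3.14, 0.001, 1.616]
contact_force: [0.1, 0.7, 0.6]
opening: 0.941
grasp_force: 0.0
```

Call:
play_rows --rows '[{"dp":[0,0,-0.2],"turn":[0,0,0],"fingers":0},{"dp":[0,0,-0.5],"turn":[0,0,0],"fingers":0},{"dp":[0,0,-0.8],"turn":[0,0,0],"fingers":0},{"dp":[0,0,-0.8],"turn":[0,0,0],"fingers":0},{"dp":[0,0,-0.8],"turn":[0,0,0],"fingers":0}]'

```text
clock: 32.55
eef_pos: [590.2, -132.7, 215.3]
tcp_rot: [3.14, 0.001, 1.616]
contact_force: [0.6, -0.3, 0.6]
opening: 1.006
grasp_force: 0.0
```

Call:
play_rows --rows '[{"dp":[-0.9,0,-0.3],"turn":[0,0,0],"fingers":0},{"dp":[-0.9,0,-0.2],"turn":[0,0,0],"fingers":0},{"dp":[-0.9,0,0],"turn":[0,0,0],"fingers":0},{"dp":[-0.9,0,0],"turn":[0,0,0],"fingers":0},{"dp":[0,0,0],"turn":[0,0,0],"fingers":0}]'

```text
clock: 32.97
eef_pos: [597.0, -282.4, 234.6]
tcp_rot: [3.138, 0.004, 1.613]
contact_force: [-0.4, 0.8, -0.7]
opening: 0.998
grasp_force: 0.0
```

Call:
play_rows --rows '[{"dp":[0,0,0],"turn":[0,0,0],"fingers":0},{"dp":[0,0,0],"turn":[0,0,0],"fingers":0},{"dp":[0,0,0],"turn":[0,0,0],"fingers":0}]'

```text
clock: 33.22
eef_pos: [596.8, -275.4, 233.7]
tcp_rot: [3.14, 0.0, 1.616]
contact_force: [-0.2, -0.2, -0.3]
opening: 1.0
grasp_force: 0.0
```

```bash
python3 - <<'E'
from h import *
from rig import r
for n in ("side","top"):
    f=r.grab_frame(n); np.savez(f"{n}6.npz",**f)
S=r.sense(); print(S["clock"],S["eef_pos"],S["contact_force"])
t,s=load("top6"),load("side6")
np.set_printoptions(precision=1,suppress=True)
print("head centre if home, top/side px",proj(t,[(590.5,-132,107)]),proj(s,[(590.5,-132,107)]))
for f,n,(x,y,w,h) in [(t,"top",(350,195,26,28)),(s,"side",(328,215,32,35))]:
    g=cv2.cvtColor(f["pixels"],cv2.COLOR_RGB2GRAY)[y:y+h,x:x+w]; nn,l,st,c=cv2.connectedComponentsWithStats((g<125).astype(np.uint8))
    print(n,[(st[k].tolist(),(c[k]+[x,y]).tolist()) for k in range(1,nn) if st[k,4]>20])
a=crop(t,330,185,65,95,5); b=crop(s,270,200,90,95,5)
cv2.imwrite("pics/d6.png",np.hstack([a,b]))
E
```

```text
33.3167 [ 597.01024785 -275.22184522  233.7671469 ] [-0.32140877 -0.03946944 -0.45174549]
head centre if home, top/side px [[364.8 205.9]] [[343.7 233.3]]
top [([8, 6, 14, 14, 151], [364.3708609271523, 207.20529801324503])]
side [([0, 0, 32, 35, 821], [345.20219244823386, 230.2801461632156])]
```

View pics/d6.png

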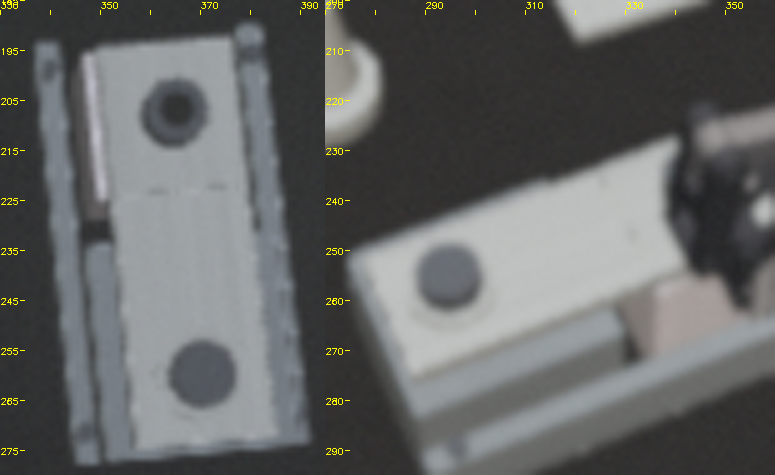

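In the top view the bolt head sits on the strap at (364.4,207.2), round and about 14 px across. That matches a head that is fully home. The gripper is clear of everything, so I'll hand the job in.

```bash
python3 -c "
from rig import r
print(r.sign_off())"
```

```text
the job is handed in; nothing more can be done
None
```

I levered the holes into line with the drift and hung it back in the rack. The long bolt is now fitted upright with its head down on the strap and released; the job was handed in at about 33 s, and no verdict came back.

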